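# Refit the seal bar and line up the press lever of a bag sealer

### The job

The bag sealer has been taken apart for cleaning. Gently lay the seal bar back across its two end supports, fully home in both, and let go of it; then pick up the press lever, bring the eye at its end down between the two lugs at the rear of the sealer with its handle towards the front, and line the eye's hole up with the holes in the lugs. Finish still holding the lever there in the gripper, about level, clear of the seal bar and not pressed against the lugs, so that I can push the hinge pin through; leave everything else on the table undisturbed.

Things in the scene. Friction and masses are not known exactly. Their poses are not given: they have to be found in the camera images.
- sealer: lever bag sealer, fixed: grey housing 300 long (x), 90 wide (y), top 62 above the table; origin under its centre at table height, +x to its rear (hinge) end, z up. On top stand two black end supports (30 x 36, tops at 94) and, at the rear, two upright steel lugs (tops at 137). A dial and a switch are on the front end.
- seat (a point): on the sealer, axes as its own: where the seal bar's centre lies when home, 89 above the table. The end supports are centred 85 to either side along x: pockets open upwards and inwards, floor at 80 above the table, 22 wide between cheeks 14 high, end walls 190 apart (bar play 5 endways, 4 sideways each way). Between them the bar bridges free, 18 above the housing.
- hinge (a point): on the sealer, axes as its own: middle of the hinge axis (along y), half-way between the lugs, 122 above the table, 140 in +x from seat. Lugs 4 thick, 30 long in x, 24 apart inside, tops rounded (radius 15 about the hole), 12 mm holes for an 8 mm pin; the gap is open from above, front and rear, and 60 deep below the axis.
- bar_centre (a point): centre of the loose seal bar, a plain aluminium bar 180 long (x) x 14 wide (y) x 18 high (z) with a thin brown strip on its upper face, lying flat on the table strip side up, about 0.12 kg; either end may go to either support
- lever_grip (a point): on the loose press lever, near its centre of mass, 12 above its underside. An aluminium beam of 24 x 24 section lying flat, about 300 long, 0.28 kg; +x points along it to the eye, z up. Beam from x = -110 to +83 of this point, then a steel neck 16 wide to the eye; black handle 30 wide, 20 high from -109 to -179.
- lever_eye (a point): centre of the hole of the lever's eye, 115 mm in +x from lever_grip and at the same height; the eye is a steel ring of 24 outside diameter, 18 wide, with a 12 mm hole along y. Axes as the lever's. With the lever level and the eye on the hinge axis the lever's underside passes 12 above the seal bar's top.
- shiitake1: bystander: shiitake, cap down, about 60 across and 41 high, beyond the eye end of the lever; origin under its centre
- shiitake2: bystander: shiitake, cap down, about 54 across and 41 high, beyond the far end of the seal bar; origin under its centre
- shiitake3: bystander: shiitake, cap down, about 64 across and 41 high, beyond the near end of the seal bar; origin under its centre
- pin: bystander: the hinge pin, 8 mm thick and 50 long with a square head, lying behind the sealer; the person will fit it; origin underneath
- screwdriver: bystander: screwdriver 180 long lying behind the sealer; origin underneath
- shiitake4: bystander: shiitake, cap down, about 52 across and 41 high, close beside the sealer on its +y side; origin under its centre

How it is judged:
On the way:
1. the seal bar lies home in both end supports, let go (z of bar_centre in the frame of seat between -0.003 and 0.003 m and horizontal distance between bar_centre and seat below 0.008 m and angle between the x axis of bar_centre and the x axis of seat, either way round below 0.08 rad and angle between bar_centre's own z axis and vertical below 0.08 rad and contact force between the fingers and sealbar below 0.1 N and linear speed of sealbar below 0.02 m/s), for 0.2 s.
At the end, for the whole second after the job is handed in: Seal bar home (8 mm across, 3 mm in height, 0.08 rad). Lever held still by the gripper alone, handle to the front, within 0.35 rad of level, its eye within 4 mm of the hinge point on each axis and 0.1 rad of its direction, off the bar and table, pushing the sealer with under 5 N (z of bar_centre in the frame of seat between -0.003 and 0.003 m and horizontal distance between bar_centre and seat below 0.008 m and angle between the x axis of bar_centre and the x axis of seat, either way round below 0.08 rad and angle between bar_centre's own z axis and vertical below 0.08 rad and x of lever_eye in the frame of hinge between -0.004 and 0.004 m and z of lever_eye in the frame of hinge between -0.004 and 0.004 m and y of lever_eye in the frame of hinge between -0.004 and 0.004 m and angle between the y axis of lever_eye and the y axis of hinge, either way round below 0.1 rad and x of lever_grip in the frame of hinge below -0.09 m and angle between lever_grip's own z axis and vertical below 0.35 rad and linear speed of lever below 0.02 m/s and contact force between the fingers and lever above 1.5 N and contact force between lever and sealbar below 0.3 N and contact force between lever and table below 0.1 N and contact force between lever and sealer below 5 N); the arm keeps its last pose, push and grip.
It fails at once if a bystander is disturbed (moved more than 25 mm) (distance of any of shiitake1, shiitake2, shiitake3, pin, screwdriver, shiitake4 from where it was at the start of the episode above 0.025 m).
It fails at once if the seal bar is dropped (falls free faster than 0.5 m/s) (contact force between the fingers and sealbar below 0.01 N and linear speed of sealbar above 0.5 m/s).
It also fails if it takes over 64 s, if anything falls off the work surface, if the arm or the gripper's body presses on something with over 40 N, if the wrist force passes 120 N, or if a joint passes its speed limit or range.

### The arm

A 6-joint arm with a two-finger parallel gripper is mounted at the origin on the work surface. World frame = base frame: x ahead of the robot, y to its left, z up, the work surface at z = 0. Lengths are in m, angles in rad, forces in N, time in s.
With the tool pointing down it reaches from about 0.35 to 0.775 m from the base axis. Payload 5.5 kg.
Tool frame: the origin (TCP) lies midway between the tips of the shut fingers; the grasp point (between the pads) lies 19 mm behind it; z points along the fingers, y is the line along which they close (so a half turn about z gives the same grasp; the last joint's range is limited). The gripper opens to 85 mm and grips with 20 to 120 N. Pads are 22 mm wide; open, the fingers measure 114 mm over their backs; the gripper's body (76 mm by 85 mm) begins 54 mm behind the grasp point. The pads swing forward as they close: fully open they stand 13 mm farther back than shut.
Start: joints at [-1.396, 0.313, 0.046, 1.304, 0, 1.431], TCP at [0.178, -0.547, 0.231] pointing down, gripper open.
Joint ranges: [-2.76, 2.76], [-0.86, 1.69], [-1.03, 1.26], [-2.2, 2.34], [-1.47, 1.5], [-3.14, 3.14]. Speed limits (rad/s): [2.57, 2.57, 3.14, 3.14, 3.14, 3.14].

### API

Orientations are given as a unit quaternion [w, x, y, z].
In Python, from workcell import env gives the robot as it stands. The module is installed in compiled form; this text tells all that it offers.
- The arm moves only by the tool servo_tool, never from a script. Its argument "increments" is a list of rows, each an object of numbers: "grip": the closure, from 0 (fully open) to 1 (shut); "x", "y", "z": the shift along the tool's x, y, z in mm; "roll": the turn about the tool's z in degrees. In form: [{"grip": .., "x": .., "y": .., "z": .., "roll": ..}, ...]. A call has 1 to 5 rows; each row shifts and turns the commanded pose from where the row before left it, along the tool's axes as they then stand; what a row does not reach is not made up. A row lasts 1/12 s, in which the tool goes at most 41.7 mm and 7.16 degrees, less where a joint would pass 70% of its speed; a pose out of reach is approached as far as the arm can. A call is refused whole if a number of a shift passes 41.7 or a number of a turn 7.16, either way. A call with a gripper value outside its range is refused whole. The fingers move at their own pace and stop on an object; "grip_force" is the grip in N (left out, the last holds). Time passes only in rows, so rows that do not move let the fingers close. It gives the time, the measured TCP pose, the force, the opening and the grip force at its end, in the units of the state.
- env.get_state(): the state, without advancing time (a new reading comes with each control period).
- env.read_camera(name): name is "scene" or "side" or "wrist"; returns the picture (480x640x3 uint8, red, green, blue); there is no depth.
- env.get_calibration(name): a dict with "vertical_fov" (degrees; the focal length in pixels is half the picture's height over the tangent of half this angle, whatever the lens; pixels are square), "cx", "cy" (the principal point, pixels), "rvec" (rotation vector, rad) and "tvec" (3), from world to camera coordinates, as OpenCV has them; the wrist camera has in their place "tool_from_camera" (4x4, takes a point from camera to tool coordinates, whose origin is the TCP and whose axes are the flange's). Camera axes: x right, y down, z forward; pixel columns grow to the right and rows downward; lengths in m; the calibration is good to about 2 mm. A picture is of the moment at which its call begins: read the wrist's pose just before it. get_calibration takes no time and is no camera call.
- env.hand_in(): hands the job in; it is judged then, once.
The state is a dict: "clock": time; "joint_pos": joint angles; "qvel": joint speeds; "tau": joint torques, N m; "tcp_pos": TCP position; "orientation": TCP orientation; "wrist_force": force on the tool from outside, world axes, zero at the start; "ft_torque": the same for the moment, N m; "finger_gap": finger opening in m; "grip_force": force on a finger pad.
Only numpy, scipy, OpenCV 4.12 (cv2) and the standard library are available. Lean on these libraries where they do the work, as an engineer would, in place of code of your own. Each camera call takes 0.05 s, during which the arm holds its last target. There are 200 camera calls.

## Working session

There is one attempt and no reset: what is moved stays moved. The work goes in short steps, Python scripts to look and compute and a tool call to move; the robot and the scene stay as the last step left them, time stands still between calls to the robot, and variables do not carry over. Pictures are saved under pics/ and viewed, at most 10 in all, crops included, and the job is handed in when it is done.

Besides the shell and the picture viewer there is one more tool, called after "Call:" as name([rows], argument=value, ...), one row to a line, values as JSON. servo_tool: Moves the arm, as the interface text tells. Its arguments: {"type":"object","properties":{"increments":{"type":"array"},"grip_force":{"type":"number"}},"required":["increments"]}

```bash
mkdir -p pics
cat > h.py <<'E'
import numpy as np, cv2
from scipy.spatial.transform import Rotation as R
from workcell import env
def shot(name,fn):
    s=env.get_state(); im=env.read_camera(name); cv2.imwrite('pics/'+fn,im[:,:,::-1]); 
    np.savez('pics/'+fn+'.npz',p=s['tcp_pos'],q=s['orientation']); return im
def cam(name,fn=None):
    c=env.get_calibration(name); f=240/np.tan(np.radians(c['vertical_fov'])/2)
    K=np.array([[f,0,c['cx']],[0,f,c['cy']],[0,0,1]])
    if name=='wrist':
        d=np.load('pics/'+fn+'.npz'); q=d['q']; T=np.eye(4); T[:3,:3]=R.from_quat([q[1],q[2],q[3],q[0]]).as_matrix(); T[:3,3]=d['p']
        T=T@np.array(c['tool_from_camera']); return K,T[:3,:3],T[:3,3]
    Rm=R.from_rotvec(np.ravel(c['rvec'])).as_matrix(); return K,Rm.T,-Rm.T@np.ravel(c['tvec'])
def ray(C,uv):
    K,Rw,o=C; return o,Rw@np.linalg.inv(K)@np.array([uv[0],uv[1],1.])
def onz(C,uv,z):
    o,d=ray(C,uv); return o+d*(z-o[2])/d[2]
def proj(C,P):
    K,Rw,o=C; p=K@(Rw.T@(np.array(P)-o)); return p[:2]/p[2]
E
python3 - <<'E'
from h import *
for n in('scene','side','wrist'):
    shot(n,n+'0.png'); C=cam(n,n+'0.png'); print(n,C[2].round(3),C[1][:,2].round(2),C[0][0,0])
print(env.get_state())
print(env.get_calibration('wrist'))
E
```

```text
scene [0.869 0.358 0.852] [-0.34 -0.39 -0.86] 436.8579551900103
side [0.235 0.962 0.726] [ 0.27 -0.8  -0.53] 544.8026231619745
wrist [ 0.25  -0.523  0.373] [-0.28 -0.09 -0.96] 370.8034893959369
{'clock': 0.15, 'joint_pos': array([-1.39557744e+00,  3.13845588e-01,  4.52550781e-02,  1.30359693e+00,
       -9.29235644e-06,  1.43121280e+00]), 'qvel': array([ 8.22144986e-04, -1.76704091e-03,  2.61540909e-03,  1.16666558e-04,
       -6.55439298e-05,  1.78167460e-03]), 'tau': array([ 1.85151330e-03, -4.81065130e+01,  2.98815233e+01,  1.39111915e-02,
       -1.26271871e-04,  8.61995147e-06]), 'tcp_pos': array([ 0.17796776, -0.546372  ,  0.23060984]), 'orientation': array([-6.95361469e-04,  9.87637745e-01,  1.56752037e-01, -1.70379521e-05]), 'wrist_force': array([-0.86567598, -1.00018555,  0.166612  ]), 'ft_torque': array([-0.03887808, -0.00634677,  0.05245607]), 'grip_force': 0.0, 'finger_gap': 0.0853605885596947}
{'vertical_fov': 65.82536917916181, 'cx': 317.73147271366764, 'cy': 235.32999238479258, 'tool_from_camera': array([[ 7.34752308e-06, -9.55673200e-01, -2.94429509e-01,
         7.60388767e-02],
       [ 9.99999962e-01,  8.80996712e-05, -2.61002955e-04,
        -8.48981634e-05],
       [ 2.75372672e-04, -2.94429496e-01,  9.55673164e-01,
        -1.42768780e-01],
       [ 0.00000000e+00,  0.00000000e+00,  0.00000000e+00,
         1.00000000e+00]])}
```

View pics/scene0.png

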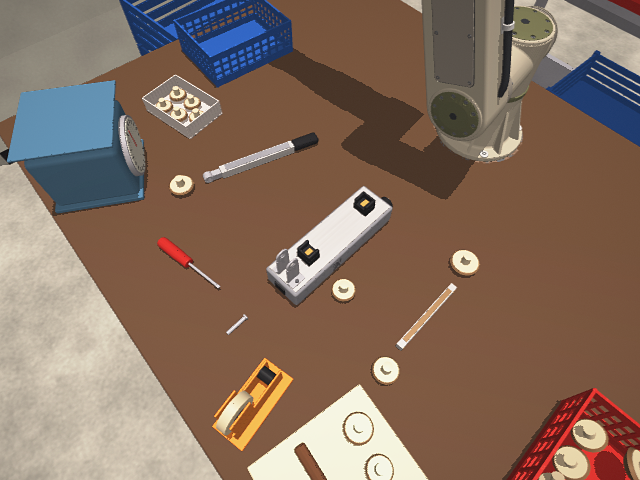

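View pics/side0.png

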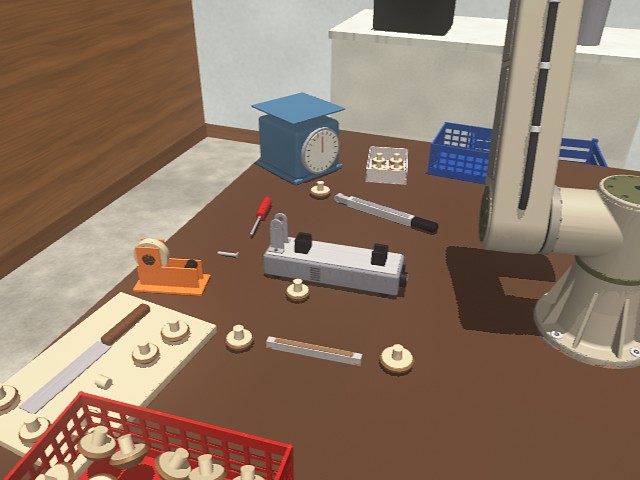

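Scene: bar (401,346)–(455,287), lever eye (208,177) to handle (317,139), supports (308,252) and (365,203), lugs (283,262)/(292,270). Side: bar (267,346)–(361,359), eye (338,198), handle (436,227).

Run:
```python
from h import *
S=cam('scene');D=cam('side')
for n,u,v,z in [('bar far',(401,346),(267,346),.018),('bar near',(455,287),(361,359),.018),('eye',(208,177),(339,198),.02),('handle',(317,139),(436,227),.02),('sup rear',(308,252),(304,242),.094),('sup front',(365,203),(380,253),.094),('lug+y',(292,270),None,.125),('lug-y',(283,260),None,.125),('sh4',(343,289),(297,289),.035)]:
    print(n,onz(S,u,z).round(4), onz(D,v,z).round(4) if v else '')
# bar contour via brown strip + metal : save enlarged crop
a=cv2.imread('pics/scene0.png')
def strip(a,box):
    x0,y0,x1,y1=box; h=cv2.cvtColor(a[y0:y1,x0:x1],cv2.COLOR_BGR2HSV); m=cv2.inRange(h,(0,0,130),(179,255,255))
    m=cv2.morphologyEx(m,cv2.MORPH_OPEN,np.ones((2,2)))
    cs=max(cv2.findContours(m,0,1)[0],key=cv2.contourArea); r=cv2.minAreaRect(cs); return cv2.boxPoints(r)+[x0,y0]
for fn,C,b in(('scene0.png',S,(390,275,465,355)),('side0.png',D,(260,330,367,370))):
    P=strip(cv2.imread('pics/'+fn),b); print(fn,P.round(1).tolist(),[onz(C,p,.018).round(4)[:2].tolist() for p in P])
c=np.vstack([cv2.resize(a[170:310,250:400],(800,747))[:590]]);cv2.imwrite('pics/c1.png',c)
```

```text
bar far [0.5849 0.2766 0.018 ] [0.5768 0.2911 0.018 ]
bar near [0.4101 0.2636 0.018 ] [0.404  0.2637 0.018 ]
eye [ 0.6413 -0.3101  0.02  ] [ 0.6318 -0.3041  0.02  ]
handle [ 0.3622 -0.2335  0.02  ] [ 0.3542 -0.2428  0.02  ]
sup rear [0.6147 0.0347 0.094 ] [0.5982 0.0457 0.094 ]
sup front [0.4477 0.0226 0.094 ] [0.4341 0.0302 0.094 ]
lug+y [0.6718 0.0578 0.125 ] 
lug-y [0.6716 0.0307 0.125 ] 
sh4 [0.5956 0.1209 0.035 ] [0.5804 0.1329 0.035 ]
scene0.png [[396.8, 344.1], [452.0, 282.4], [458.5, 288.2], [403.3, 349.9]] [[0.5884, 0.2687], [0.4068, 0.2526], [0.4067, 0.2701], [0.5871, 0.2847]]
side0.png [[265.6, 348.2], [267.9, 336.1], [362.7, 354.3], [360.4, 366.5]] [[0.5767, 0.2973], [0.5862, 0.266], [0.4044, 0.2512], [0.4, 0.2817]]
```

View pics/c1.png

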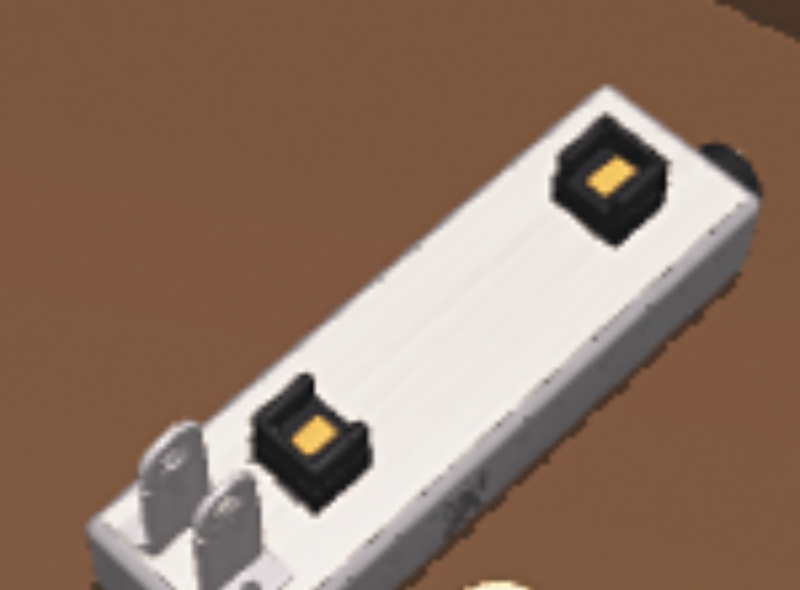

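Bar centre ≈(0.498,0.269) yaw ≈5°, sealer yaw ≈4°, lever eye ≈(0.637,-0.307) and handle ≈(0.36,-0.238). The crop shows the pockets with orange pads and both lugs. I turn parallel to the bar and travel over the lever.

Call:
servo_tool([
  {"grip": 0,"roll": 6.5},
  {"grip": 0,"roll": 6.5},
  {"grip": 0,"x": 32,"y": -24.5},
  {"grip": 0,"x": 32,"y": -24.5},
  {"grip": 0,"x": 32,"y": -24.5},
])

```text
invalid input at $.increments[0]: expected keys grip, x, y, z, roll
```

Call:
servo_tool([
  {"grip": 0,"x": 32,"y": -24.5},
  {"grip": 0,"x": 32,"y": -24.5},
  {"grip": 0,"x": 32,"y": -24.5},
  {"grip": 0,"x": 32,"y": -24.5},
  {"grip": 0,"x": 32,"y": -24.5},
])

```text
invalid input at $.increments[0]: expected keys grip, x, y, z, roll
```

Call:
servo_tool([
  {"grip": 0,"x": 32,"y": -24.5},
  {"grip": 0},
  {"grip": 0},
])

```text
invalid input at $.increments[0]: expected keys grip, x, y, z, roll
```

Call:
servo_tool([
  {"grip": 0,"x": 0,"y": 0,"z": 0,"roll": 6.5},
  {"grip": 0,"x": 0,"y": 0,"z": 0,"roll": 6.5},
  {"grip": 0,"x": 32,"y": -24.5,"z": 0,"roll": 0},
  {"grip": 0,"x": 32,"y": -24.5,"z": 0,"roll": 0},
  {"grip": 0,"x": 32,"y": -24.5,"z": 0,"roll": 0},
])

```text
clock: 0.57
tcp_pos: [0.2674, -0.4643, 0.2307]
orientation: [-0.0, 0.999, 0.043, -0.0]
wrist_force: [1.7, 0.5, -0.9]
finger_gap: 0.0854
grip_force: 0.0
```

Call:
servo_tool([
  {"grip": 0,"x": 32,"y": -24.5,"z": 0,"roll": 0},
  {"grip": 0,"x": 32,"y": -24.5,"z": 0,"roll": 0},
  {"grip": 0,"x": 32,"y": -24.5,"z": 0,"roll": 0},
  {"grip": 0,"x": 32,"y": -24.5,"z": 0,"roll": 0},
  {"grip": 0,"x": 32,"y": -24.5,"z": 0,"roll": 0},
])

```text
clock: 0.98
tcp_pos: [0.4169, -0.3274, 0.2312]
orientation: [-0.0, 0.999, 0.044, -0.0]
wrist_force: [0.6, -0.7, 1.0]
finger_gap: 0.0852
grip_force: 0.0
```

Call:
servo_tool([
  {"grip": 0,"x": 32,"y": -24.5,"z": 0,"roll": 0},
  {"grip": 0,"x": 0,"y": 0,"z": 0,"roll": 0},
  {"grip": 0,"x": 0,"y": 0,"z": 0,"roll": 0},
])

```text
clock: 1.23
tcp_pos: [0.4468, -0.2999, 0.231]
orientation: [-0.0, 0.999, 0.046, -0.0]
wrist_force: [-0.8, -0.8, -0.3]
finger_gap: 0.0856
grip_force: 0.0
```

```bash
python3 -c "
from h import *
shot('wrist','w_lever.png')"
```

Call:
servo_tool([
  {"grip": 0,"x": 3.6,"y": -41,"z": 0,"roll": 0},
  {"grip": 0,"x": 3.6,"y": -41,"z": 0,"roll": 0},
  {"grip": 0,"x": 3.6,"y": -41,"z": 0,"roll": 0},
  {"grip": 0,"x": 3.6,"y": -41,"z": 0,"roll": 0},
  {"grip": 0,"x": 3.6,"y": -41,"z": 0,"roll": 0},
])

```text
clock: 1.7
tcp_pos: [0.4444, -0.0961, 0.2312]
orientation: [0.0, 0.999, 0.042, -0.0]
wrist_force: [0.9, 1.0, -0.0]
finger_gap: 0.0857
grip_force: 0.0
```

Call:
servo_tool([
  {"grip": 0,"x": 3.6,"y": -41,"z": 0,"roll": 0},
  {"grip": 0,"x": 3.6,"y": -41,"z": 0,"roll": 0},
  {"grip": 0,"x": 3.6,"y": -41,"z": 0,"roll": 0},
  {"grip": 0,"x": 0,"y": 0,"z": 0,"roll": 0},
  {"grip": 0,"x": 0,"y": 0,"z": 0,"roll": 0},
])

```text
clock: 2.12
tcp_pos: [0.445, 0.0281, 0.2313]
orientation: [0.0, 0.999, 0.045, -0.0]
wrist_force: [0.1, -0.5, 0.9]
finger_gap: 0.0851
grip_force: 0.0
```

```bash
python3 -c "
from h import *
shot('wrist','w_seal.png')
cv2.imwrite('pics/two.png',np.hstack([cv2.resize(cv2.imread('pics/'+f),(400,300)) for f in('w_lever.png','w_seal.png')]))"
```

Call:
servo_tool([
  {"grip": 0,"x": 3.6,"y": -41,"z": 0,"roll": 0},
  {"grip": 0,"x": 3.6,"y": -41,"z": 0,"roll": 0},
  {"grip": 0,"x": 3.6,"y": -41,"z": 0,"roll": 0},
  {"grip": 0,"x": 3.6,"y": -41,"z": 0,"roll": 0},
  {"grip": 0,"x": 3.6,"y": -41,"z": 0,"roll": 0},
])

```text
clock: 2.58
tcp_pos: [0.4518, 0.171, 0.2329]
orientation: [-0.024, 0.996, 0.083, -0.002]
wrist_force: [0.4, 0.3, -0.0]
finger_gap: 0.0856
grip_force: 0.0
```

Call:
servo_tool([
  {"grip": 0,"x": 3.6,"y": -41,"z": 0,"roll": 0},
  {"grip": 0,"x": 0,"y": 0,"z": 0,"roll": 0},
  {"grip": 0,"x": 0,"y": 0,"z": 0,"roll": 0},
])

```text
clock: 2.83
tcp_pos: [0.4527, 0.19, 0.2349]
orientation: [-0.032, 0.995, 0.097, -0.004]
wrist_force: [0.2, -1.2, -0.3]
finger_gap: 0.0856
grip_force: 0.0
```

```bash
python3 -c "
from h import *
shot('wrist','w_bar.png')"
```

```text
(no output)
```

View pics/w_seal.png

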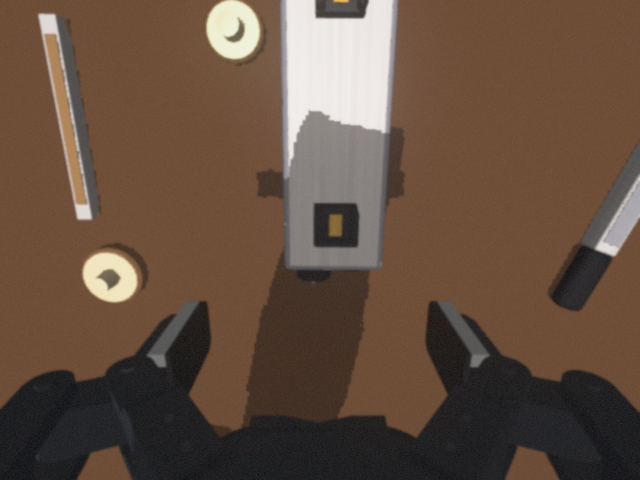

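View pics/w_bar.png

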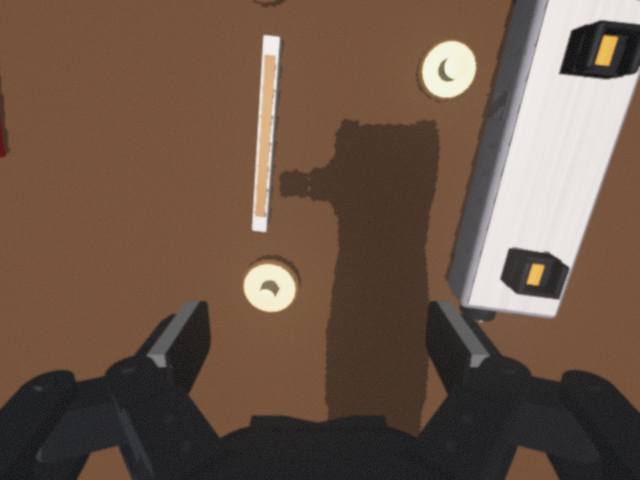

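View pics/w_lever.png

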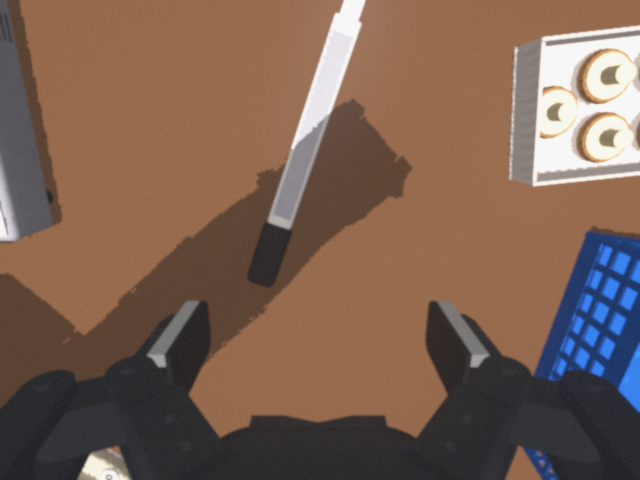

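Run:
```python
from h import *
s=env.get_state();print(s['joint_pos'].round(3),s['qvel'].round(3))
q=s['orientation'];M=R.from_quat([*q[1:],q[0]]).as_matrix();print(M.round(3))
C=cam('wrist','w_bar.png')
# bar corners in wrist image via bright mask
a=cv2.imread('pics/w_bar.png')[25:240,245:290]
m=(a[:,:,2]>150).astype(np.uint8)
c=max(cv2.findContours(m,0,1)[0],key=cv2.contourArea);P=cv2.boxPoints(cv2.minAreaRect(c))+[245,25]
W=np.array([onz(C,p,.018) for p in P]);print(P.round(1).tolist(),W.round(4).tolist(),W.mean(0).round(4))
C=cam('wrist','w_seal.png')
a=cv2.imread('pics/w_seal.png')[5:225,30:105];m=(a[:,:,2]>115).astype(np.uint8)
c=max(cv2.findContours(m,0,1)[0],key=cv2.contourArea);P=cv2.boxPoints(cv2.minAreaRect(c))+[30,5]
W=np.array([onz(C,p,.018) for p in P]);print(P.round(1).tolist(),W.round(4).tolist(),W.mean(0).round(4))
for p in [(335.5,225),(341,-1)]: print(onz(C,p,.08).round(4))
for p in [(286,268),(382,268)]: print(onz(C,p,.062).round(4))
```

```text
[ 0.193  0.143 -0.165  1.264  0.065  3.14 ] [-0.002 -0.007 -0.008  0.001  0.001  0.004]
[[ 0.981  0.193 -0.014]
 [ 0.193 -0.979  0.063]
 [-0.001 -0.065 -0.998]]
[[250.3, 231.3], [262.3, 34.3], [279.8, 35.3], [267.8, 232.4]] [[0.4049, 0.2658, 0.018], [0.5862, 0.2808, 0.018], [0.5882, 0.2654, 0.018], [0.4076, 0.2479, 0.018]] [0.4967 0.265  0.018 ]
[[35.9, 12.6], [54.6, 9.1], [93.3, 219.8], [74.6, 223.2]] [[0.5866, 0.281, 0.018], [0.5907, 0.2649, 0.018], [0.4074, 0.2483, 0.018], [0.4022, 0.2672, 0.018]] [0.4967 0.2654 0.018 ]
[0.4406 0.0132 0.08  ]
[0.6028 0.0264 0.08  ]
[0.3915 0.0523 0.062 ]
[ 0.3994 -0.0343  0.062 ]
```

Call:
servo_tool([
  {"grip": 0,"x": 0,"y": 0,"z": 0,"roll": -7},
  {"grip": 0,"x": 0,"y": 0,"z": 0,"roll": -7},
  {"grip": 0,"x": 0,"y": 0,"z": 0,"roll": -7},
  {"grip": 0,"x": 0,"y": 0,"z": 0,"roll": -7},
  {"grip": 0,"x": 0,"y": 0,"z": 0,"roll": -7},
])

```text
clock: 3.3
tcp_pos: [0.4521, 0.1899, 0.235]
orientation: [-0.032, 0.918, 0.395, 0.006]
wrist_force: [-0.7, -0.6, -0.2]
finger_gap: 0.0855
grip_force: 0.0
```

Call:
servo_tool([
  {"grip": 0,"x": 0,"y": 0,"z": 0,"roll": -7},
  {"grip": 0,"x": 0,"y": 0,"z": 0,"roll": -7},
  {"grip": 0,"x": 0,"y": 0,"z": 0,"roll": -7},
  {"grip": 0,"x": 0,"y": 0,"z": 0,"roll": -7},
  {"grip": 0,"x": 0,"y": 0,"z": 0,"roll": -7},
])

```text
clock: 3.72
tcp_pos: [0.4521, 0.1899, 0.235]
orientation: [-0.029, 0.757, 0.652, 0.016]
wrist_force: [-0.5, 0.4, 0.8]
finger_gap: 0.0852
grip_force: 0.0
```

Call:
servo_tool([
  {"grip": 0,"x": 0,"y": 0,"z": 0,"roll": -7},
  {"grip": 0,"x": 0,"y": 0,"z": 0,"roll": -7},
  {"grip": 0,"x": 0,"y": 0,"z": 0,"roll": -7},
  {"grip": 0,"x": 0,"y": 0,"z": 0,"roll": -7},
  {"grip": 0,"x": 0,"y": 0,"z": 0,"roll": -7},
])

```text
clock: 4.13
tcp_pos: [0.4521, 0.1899, 0.235]
orientation: [-0.023, 0.526, 0.85, 0.023]
wrist_force: [0.4, -0.3, 0.4]
finger_gap: 0.0855
grip_force: 0.0
```

Call:
servo_tool([
  {"grip": 0,"x": 0,"y": 0,"z": 0,"roll": -7},
  {"grip": 0,"x": 0,"y": 0,"z": 0,"roll": -7},
  {"grip": 0,"x": 0,"y": 0,"z": 0,"roll": -7},
  {"grip": 0,"x": 0,"y": 0,"z": 0,"roll": -7},
  {"grip": 0,"x": 0,"y": 0,"z": 0,"roll": -7},
])

```text
clock: 4.55
tcp_pos: [0.4521, 0.1899, 0.235]
orientation: [-0.014, 0.246, 0.969, 0.029]
wrist_force: [0.3, -0.3, 0.3]
finger_gap: 0.0852
grip_force: 0.0
```

Call:
servo_tool([
  {"grip": 0,"x": 0,"y": 0,"z": 0,"roll": -7},
  {"grip": 0,"x": 0,"y": 0,"z": 0,"roll": -7},
  {"grip": 0,"x": 0,"y": 0,"z": 0,"roll": -5},
  {"grip": 0,"x": 0,"y": 0,"z": 0,"roll": 0},
])

```text
clock: 4.88
tcp_pos: [0.4521, 0.19, 0.235]
orientation: [-0.01, 0.085, 0.996, 0.031]
wrist_force: [-0.3, -0.8, -0.0]
finger_gap: 0.0853
grip_force: 0.0
```

```bash
cat >> h.py <<'E'
def plan(T,yaw):   # T: wanted GRASP point world (19 mm behind TCP); yaw of tool x in deg
    s=env.get_state();q=s['orientation'];M=R.from_quat([*q[1:],q[0]]).as_matrix()
    y0=np.degrees(np.arctan2(M[1,0],M[0,0]));roll=-((yaw-y0+180)%360-180)
    M2=M@R.from_euler('z',roll,degrees=True).as_matrix()
    g=s['tcp_pos']-.019*M[:,2]; print('yaw',y0.round(2),'roll',round(roll,2),'toolz',M[:,2].round(3),'grasp',g.round(4),'| shift mm after roll',(M2.T@(np.array(T)-g)*1000).round(1),'j6',s['joint_pos'][5].round(2),'t',s['clock'])
E
python3 - <<'E'
from h import *
plan([.497,.265,.08],185); plan([.497,.265,.010],185)
E
```

```text
yaw 170.32 roll -14.68 toolz [-0.014  0.064 -0.998] grasp [0.4523 0.1888 0.254 ] | shift mm after roll [-52.5  60.6 177.8] j6 0.36 t 4.8833
yaw 170.32 roll -14.68 toolz [-0.014  0.064 -0.998] grasp [0.4523 0.1888 0.254 ] | shift mm after roll [-53.1  56.1 247.7] j6 0.36 t 4.8833
```

Call:
servo_tool([
  {"grip": 0,"x": 0,"y": 0,"z": 0,"roll": -7.1},
  {"grip": 0,"x": 0,"y": 0,"z": 0,"roll": -7.1},
  {"grip": 0,"x": 0,"y": 0,"z": 0,"roll": -0.5},
  {"grip": 0,"x": -10.5,"y": 12.1,"z": 35.6,"roll": 0},
  {"grip": 0,"x": -10.5,"y": 12.1,"z": 35.6,"roll": 0},
])

```text
clock: 5.3
tcp_pos: [0.4722, 0.2219, 0.1671]
orientation: [-0.002, -0.04, 0.999, 0.033]
wrist_force: [0.1, -0.2, -0.1]
finger_gap: 0.0852
grip_force: 0.0
```

Call:
servo_tool([
  {"grip": 0,"x": -10.5,"y": 12.1,"z": 35.6,"roll": 0},
  {"grip": 0,"x": -10.5,"y": 12.1,"z": 35.6,"roll": 0},
  {"grip": 0,"x": -10.5,"y": 12.1,"z": 35.6,"roll": 0},
  {"grip": 0,"x": 0,"y": 0,"z": 0,"roll": 0},
  {"grip": 0,"x": 0,"y": 0,"z": 0,"roll": 0},
])

```text
clock: 5.72
tcp_pos: [0.4946, 0.2672, 0.0587]
orientation: [-0.008, -0.042, 0.999, 0.031]
wrist_force: [-0.2, -0.0, 2.1]
finger_gap: 0.0853
grip_force: 0.0
```

Run:
```python
from h import *
plan([.497,.265,.024],185)
shot('wrist','w_bar2.png')
```

```text
yaw -175.15 roll -0.15 toolz [-0.019  0.062 -0.998] grasp [0.495  0.266  0.0776] | shift mm after roll [-2.7 -4.6 53.4] j6 0.23 t 5.7167
```

View pics/w_bar2.png

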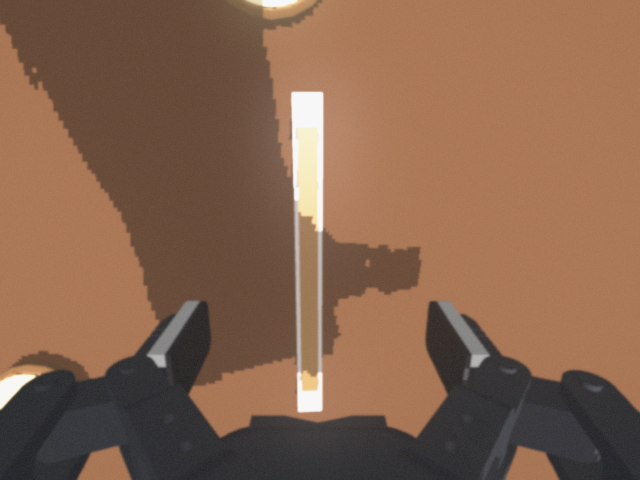

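The bar is aligned with the tool, with its ends at (307,93) near and (310,411) far, and it sits between the pads.

Run:
```python
from h import *
C=cam('wrist','w_bar2.png')
a=onz(C,(307.5,93),.018);b=onz(C,(310,411),.018);c=(a+b)/2
print(a.round(4),b.round(4),c.round(4),np.linalg.norm(a-b),np.degrees(np.arctan2(*(b-a)[1::-1])))
plan([c[0],c[1],.024],185)
```

```text
[0.4076 0.258  0.018 ] [0.5862 0.2731 0.018 ] [0.4969 0.2656 0.018 ] 0.1791551828446518 4.838442051220923
yaw -175.13 roll -0.13 toolz [-0.016  0.063 -0.998] grasp [0.4962 0.2661 0.0798] | shift mm after roll [-1.2 -4.2 55.6] j6 0.23 t 5.7667
```

Call:
servo_tool([
  {"grip": 0,"x": -1,"y": -4,"z": 20,"roll": 0},
  {"grip": 0,"x": 0,"y": 0,"z": 20,"roll": 0},
  {"grip": 0,"x": 0,"y": 0,"z": 15.5,"roll": 0},
  {"grip": 0,"x": 0,"y": 0,"z": 0,"roll": 0},
  {"grip": 0,"x": 0,"y": 0,"z": 0,"roll": 0},
])

```text
clock: 6.18
tcp_pos: [0.4976, 0.2673, 0.0073]
orientation: [-0.005, -0.043, 0.999, 0.033]
wrist_force: [0.7, 0.3, 0.7]
finger_gap: 0.0853
grip_force: 0.0
```

Call:
servo_tool([
  {"grip": 1,"x": 0,"y": 0,"z": 0,"roll": 0},
  {"grip": 1,"x": 0,"y": 0,"z": 0,"roll": 0},
  {"grip": 1,"x": 0,"y": 0,"z": 0,"roll": 0},
  {"grip": 1,"x": 0,"y": 0,"z": 0,"roll": 0},
  {"grip": 1,"x": 0,"y": 0,"z": 0,"roll": 0},
], grip_force=40)

```text
clock: 6.6
tcp_pos: [0.4973, 0.268, 0.0061]
orientation: [-0.005, -0.044, 0.998, 0.033]
wrist_force: [-0.1, -0.1, -0.5]
finger_gap: 0.0255
grip_force: 0.0
```

Call:
servo_tool([
  {"grip": 1,"x": 0,"y": 0,"z": 0,"roll": 0},
  {"grip": 1,"x": 0,"y": 0,"z": 0,"roll": 0},
  {"grip": 1,"x": 0,"y": 0,"z": 0,"roll": 0},
  {"grip": 1,"x": 0,"y": 0,"z": 0,"roll": 0},
  {"grip": 1,"x": 0,"y": 0,"z": 0,"roll": 0},
])

```text
clock: 7.02
tcp_pos: [0.4972, 0.2679, 0.006]
orientation: [-0.005, -0.044, 0.998, 0.032]
wrist_force: [-1.6, -0.6, 5.4]
finger_gap: 0.0131
grip_force: 39.2
```

Call:
servo_tool([
  {"grip": 1,"x": 0,"y": 0,"z": -20,"roll": 0},
  {"grip": 1,"x": 0,"y": 0,"z": -35,"roll": 0},
  {"grip": 1,"x": 0,"y": 0,"z": -40,"roll": 0},
  {"grip": 1,"x": 0,"y": 0,"z": -40,"roll": 0},
  {"grip": 1,"x": 0,"y": 0,"z": -20,"roll": 0},
])

```text
clock: 7.43
tcp_pos: [0.5007, 0.2584, 0.1647]
orientation: [-0.003, -0.044, 0.998, 0.033]
wrist_force: [-0.0, 0.4, 0.0]
finger_gap: 0.0128
grip_force: 39.3
```

Run:
```python
from h import *
S=cam('scene');D=cam('side');W1=cam('wrist','w_seal.png');W2=cam('wrist','w_bar.png')
for fn,C,b in(('scene0.png',S,(250,185,400,270)),('side0.png',D,(285,230,400,270)),('w_seal.png',W1,(300,190,370,260)),('w_bar.png',W2,(480,20,640,300))):
    x0,y0,x1,y1=b; h=cv2.cvtColor(cv2.imread('pics/'+fn)[y0:y1,x0:x1],cv2.COLOR_BGR2HSV)
    for nm,m,z in(('orange',cv2.inRange(h,(15,110,80),(28,255,255)),.080),('black',cv2.inRange(h,(0,0,0),(179,255,55)),.09)):
        n,l,st,ce=cv2.connectedComponentsWithStats(m)
        for i in range(1,n):
            if st[i,4]>20: 
                c=np.array([x0,y0])+st[i,:2]+st[i,2:4]/2-.5 if nm=='black' else ce[i]+[x0,y0]
                print(fn,nm,st[i,4],c.round(1),onz(C,c,z)[:2].round(4))
# sealer housing top corners z=.062 in scene: from crop (605,85),(92,523),(757,203)
for p in((605,85),(757,200),(92,523)): print('corner',onz(S,(250+p[0]/5.333,170+p[1]/5.333),.062).round(4))
for p in((174,458),(230,507)): print('lughole',onz(S,(250+p[0]/5.333,170+p[1]/5.333),.122).round(4))
```

```text
scene0.png orange 40 [364.1 202.6] [0.4407 0.0144]
scene0.png orange 40 [308.2 251.2] [0.6085 0.0277]
scene0.png black 275 [364.  203.5] [0.448  0.0204]
scene0.png black 37 [387.  201.5] [0.4071 0.0484]
scene0.png black 251 [308.  252.5] [0.6141 0.0339]
side0.png black 271 [302.5 243. ] [0.602  0.0448]
side0.png black 263 [379.  254.5] [0.4359 0.0305]
w_seal.png orange 295 [335.1 224.9] [0.439  0.0127]
w_seal.png black 1416 [336. 225.] [0.4417 0.0128]
w_bar.png orange 521 [606.   50.1] [0.6089 0.0257]
w_bar.png orange 305 [535.  274.1] [0.439  0.0119]
w_bar.png black 2734 [600.   49.5] [0.6058 0.0353]
w_bar.png black 1070 [533.5 273.5] [0.4422 0.0194]
corner [ 0.4001 -0.0277  0.062 ]
corner [0.3933 0.0554 0.062 ]
corner [ 0.6898 -0.0039  0.062 ]
lughole [0.6659 0.022  0.122 ]
lughole [0.663 0.05  0.122]
```

Run:
```python
from h import *
plan([.5243,.0182,.165],184.5)
```

```text
yaw -174.93 roll 0.57 toolz [-0.009  0.066 -0.998] grasp [0.5008 0.2571 0.1836] | shift mm after roll [  -4.7 -240.7    2.6] j6 0.21 t 7.4333
```

Call:
servo_tool([
  {"grip": 1,"x": 0,"y": 0,"z": 0,"roll": 0.6},
  {"grip": 1,"x": -1,"y": -30,"z": 0,"roll": 0},
  {"grip": 1,"x": -1,"y": -35,"z": 0,"roll": 0},
  {"grip": 1,"x": -1,"y": -35,"z": 0,"roll": 0},
  {"grip": 1,"x": -1,"y": -35,"z": 0,"roll": 0},
])

```text
clock: 7.85
tcp_pos: [0.5125, 0.123, 0.1496]
orientation: [-0.007, -0.039, 0.999, 0.032]
wrist_force: [0.3, -0.7, -1.8]
finger_gap: 0.0127
grip_force: 39.4
```

Call:
servo_tool([
  {"grip": 1,"x": -1,"y": -35,"z": 0,"roll": 0},
  {"grip": 1,"x": 0,"y": -35,"z": 0,"roll": 0},
  {"grip": 1,"x": 0,"y": -35,"z": 0,"roll": 0},
  {"grip": 1,"x": 0,"y": 0,"z": 0,"roll": 0},
  {"grip": 1,"x": 0,"y": 0,"z": 0,"roll": 0},
])

```text
clock: 8.27
tcp_pos: [0.5219, 0.018, 0.1427]
orientation: [-0.007, -0.037, 0.999, 0.033]
wrist_force: [0.4, -0.4, -1.4]
finger_gap: 0.0126
grip_force: 39.4
```

Run:
```python
from h import *
plan([.5243,.0182,.123],184.5);plan([.5243,.0182,.106],184.5)
im=shot('wrist','w_place.png')
S=cam('scene');a=shot('scene','s_place.png')
P=cv2.resize(a[160:320,250:410][:,:,::-1],(560,560));cv2.imwrite('pics/p1.png',P)
```

```text
yaw -175.77 roll -0.27 toolz [-0.016  0.065 -0.998] grasp [0.5222 0.0167 0.1617] | shift mm after roll [-2.7 -1.3 38.7] j6 -0.23 t 8.2667
yaw -175.77 roll -0.27 toolz [-0.016  0.065 -0.998] grasp [0.5222 0.0167 0.1617] | shift mm after roll [-2.9 -2.4 55.6] j6 -0.23 t 8.2667
```

View pics/w_place.png

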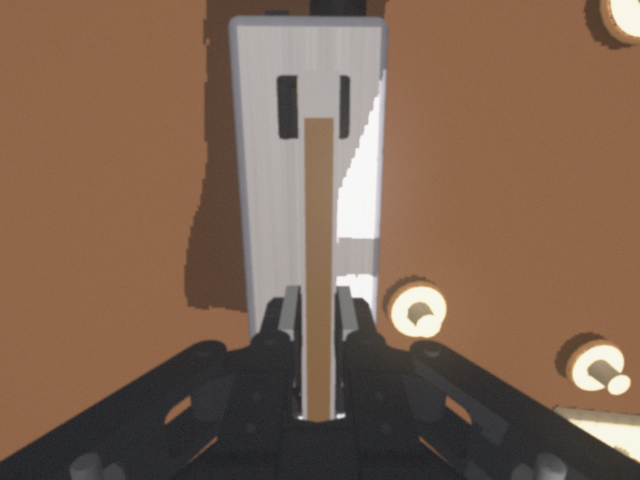

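Run:
```python
from h import *
C=cam('wrist','w_place.png')
u=np.array([np.cos(np.radians(4.5)),np.sin(np.radians(4.5))]);n=np.array([-u[1],u[0]]);seat=np.array([.524,.0192])
for nm,p,z in(('support top mid',(314,107),.094),('sup corner TL',(278,76),.094),('sup TR',(349,76),.094),('sup BL',(279,138),.094),('sup BR',(350,138),.094),('bar end top',(320,71),.1547),('hous L',(240,100),.062),('hous R',(385,100),.062)):
    w=onz(C,p,z)[:2]-seat; print(nm,(w@u*1000).round(1),(w@n*1000).round(1))
```

```text
support top mid -83.7 1.1
sup corner TL -97.8 -16.0
sup TR -97.8 18.2
sup BL -69.1 -16.5
sup BR -68.9 19.2
bar end top -92.1 -0.3
hous L -89.0 -38.7
hous R -88.9 44.0
```

View pics/p1.png

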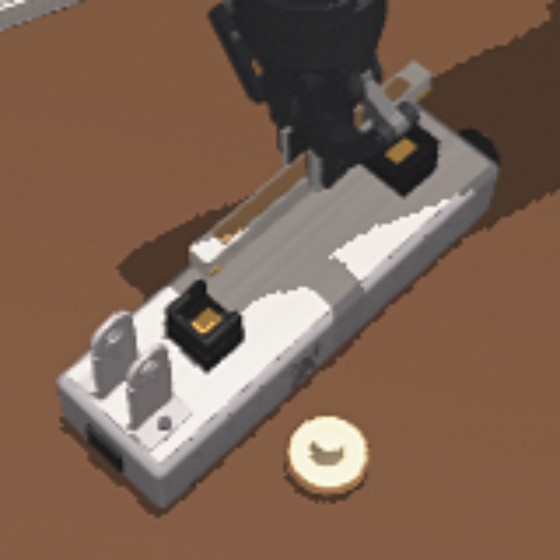

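Call:
servo_tool([
  {"grip": 1,"x": -3.4,"y": -2.2,"z": 0,"roll": -0.2},
  {"grip": 1,"x": 0,"y": 0,"z": 15,"roll": 0},
  {"grip": 1,"x": 0,"y": 0,"z": 15,"roll": 0},
  {"grip": 1,"x": 0,"y": 0,"z": 10,"roll": 0},
  {"grip": 1,"x": 0,"y": 0,"z": 6,"roll": 0},
])

```text
clock: 8.78
tcp_pos: [0.5247, 0.0219, 0.0969]
orientation: [-0.007, -0.042, 0.999, 0.033]
wrist_force: [-0.2, 0.3, -2.1]
finger_gap: 0.0128
grip_force: 39.4
```

Call:
servo_tool([
  {"grip": 1,"x": 0,"y": 0,"z": 4,"roll": 0},
  {"grip": 1,"x": 0,"y": 0,"z": 3,"roll": 0},
  {"grip": 1,"x": 0,"y": 0,"z": 1,"roll": 0},
  {"grip": 1,"x": 0,"y": 0,"z": 0,"roll": 0},
  {"grip": 1,"x": 0,"y": 0,"z": 0,"roll": 0},
])

```text
clock: 9.2
tcp_pos: [0.5258, 0.0211, 0.0908]
orientation: [-0.005, -0.041, 0.999, 0.032]
wrist_force: [0.4, 0.0, -1.1]
finger_gap: 0.0128
grip_force: 39.4
```

Run:
```python
from h import *
plan([.5245,.0195,.106],184.5); print(env.get_state()['wrist_force'])
```

```text
yaw -175.33 roll 0.17 toolz [-0.013  0.064 -0.998] grasp [0.526  0.0198 0.1097] | shift mm after roll [ 1.5 -0.5  3.7] j6 -0.23 t 9.2
[ 0.4007404   0.04749537 -1.09436439]
```

Call:
servo_tool([
  {"grip": 1,"x": 1,"y": 0,"z": 1.5,"roll": 0},
  {"grip": 1,"x": 0,"y": 0,"z": 1.5,"roll": 0},
  {"grip": 1,"x": 0,"y": 0,"z": 0.5,"roll": 0},
  {"grip": 1,"x": 0,"y": 0,"z": 0,"roll": 0},
  {"grip": 1,"x": 0,"y": 0,"z": 0,"roll": 0},
])

```text
clock: 9.62
tcp_pos: [0.5243, 0.0212, 0.0868]
orientation: [-0.006, -0.041, 0.999, 0.032]
wrist_force: [1.0, -0.6, -1.3]
finger_gap: 0.0125
grip_force: 39.4
```

Call:
servo_tool([
  {"grip": 1,"x": 0,"y": 0,"z": 0.5,"roll": 0},
  {"grip": 1,"x": 0,"y": 0,"z": 0.5,"roll": 0},
  {"grip": 1,"x": 0,"y": 0,"z": 0,"roll": 0},
])

```text
clock: 9.87
tcp_pos: [0.5245, 0.0213, 0.086]
orientation: [-0.005, -0.041, 0.999, 0.032]
wrist_force: [-1.0, 0.3, 0.6]
finger_gap: 0.013
grip_force: 39.6
```

Call:
servo_tool([
  {"grip": 0.7,"x": 0,"y": 0,"z": 0,"roll": 0},
  {"grip": 0.6,"x": 0,"y": 0,"z": 0,"roll": 0},
  {"grip": 0.4,"x": 0,"y": 0,"z": 0,"roll": 0},
  {"grip": 0.2,"x": 0,"y": 0,"z": 0,"roll": 0},
  {"grip": 0,"x": 0,"y": 0,"z": 0,"roll": 0},
])

```text
clock: 10.28
tcp_pos: [0.5244, 0.0213, 0.0858]
orientation: [-0.006, -0.041, 0.999, 0.032]
wrist_force: [0.2, 0.4, -0.6]
finger_gap: 0.0695
grip_force: 0.0
```

Call:
servo_tool([
  {"grip": 0,"x": 0,"y": 0,"z": 0,"roll": 0},
  {"grip": 0,"x": 0,"y": 0,"z": -20,"roll": 0},
  {"grip": 0,"x": 0,"y": 0,"z": -40,"roll": 0},
  {"grip": 0,"x": 0,"y": 0,"z": -40,"roll": 0},
  {"grip": 0,"x": 0,"y": 0,"z": -40,"roll": 0},
])

```text
clock: 10.7
tcp_pos: [0.5256, 0.0123, 0.2268]
orientation: [-0.006, -0.041, 0.999, 0.033]
wrist_force: [1.6, 0.1, 0.1]
finger_gap: 0.0854
grip_force: 0.0
```

Run:
```python
from h import *
w=shot('wrist','w_chk.png')
a=shot('scene','s_chk.png');d=shot('side','d_chk.png')
P=np.hstack([cv2.resize(w[:,:,::-1],(400,300)),cv2.resize(a[170:320,250:450][:,:,::-1],(400,300))]);
Q=np.hstack([cv2.resize(d[200:300,250:420][:,:,::-1],(510,300)),np.zeros((300,290,3),np.uint8)])
cv2.imwrite('pics/chk.png',np.vstack([P,Q]))
plan([.5,-.27,.2],166)
# lever features from w_lever
C=cam('wrist','w_lever.png')
for nm,p,z in(('handle end L',(250,279),.016),('handle end R',(272,286),.016),('handle top L',(264,223),.024),('handle top R',(291,230),.024),('beam end L',(334,13),.024),('beam end R',(359,22),.024)): print(nm,onz(C,p,z)[:2].round(4))
```

```text
yaw -175.35 roll 18.65 toolz [-0.006  0.063 -0.998] grasp [0.5288 0.0106 0.2484] | shift mm after roll [ -40.8 -281.6   30.7] j6 -0.25 t 10.85
handle end L [ 0.3566 -0.2374]
handle end R [ 0.3507 -0.2608]
handle top L [ 0.421 -0.25 ]
handle top R [ 0.4164 -0.2767]
beam end L [ 0.6075 -0.2989]
beam end R [ 0.6028 -0.3205]
```

View pics/chk.png

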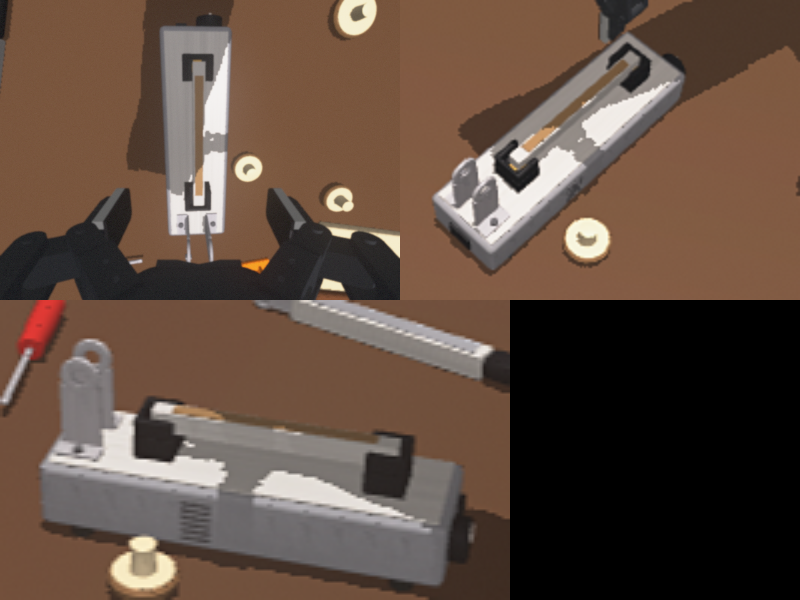

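Bar lies home in both supports. On to the lever: grip ≈(0.5248,-0.2897), yaw ≈-14°, and the beam length checks at 192 mm against 193.

Call:
servo_tool([
  {"grip": 0,"x": 0,"y": 0,"z": 0,"roll": 6.2},
  {"grip": 0,"x": 0,"y": 0,"z": 0,"roll": 6.2},
  {"grip": 0,"x": 0,"y": 0,"z": 0,"roll": 6.2},
  {"grip": 0,"x": -8.6,"y": -36.5,"z": 0,"roll": 0},
  {"grip": 0,"x": -8.6,"y": -36.5,"z": 0,"roll": 0},
])

```text
clock: 11.27
tcp_pos: [0.5247, -0.0615, 0.2196]
orientation: [-0.012, 0.119, 0.992, 0.031]
wrist_force: [1.2, 0.4, 0.4]
finger_gap: 0.0855
grip_force: 0.0
```

Call:
servo_tool([
  {"grip": 0,"x": -8.6,"y": -36.5,"z": 0,"roll": 0},
  {"grip": 0,"x": -8.6,"y": -36.5,"z": 0,"roll": 0},
  {"grip": 0,"x": -8.6,"y": -36.5,"z": 0,"roll": 0},
  {"grip": 0,"x": -8.6,"y": -36.5,"z": 0,"roll": 0},
  {"grip": 0,"x": -8.6,"y": -36.5,"z": 0,"roll": 0},
])

```text
clock: 11.68
tcp_pos: [0.5221, -0.2509, 0.2071]
orientation: [-0.012, 0.121, 0.992, 0.032]
wrist_force: [0.5, -0.5, -0.4]
finger_gap: 0.0854
grip_force: 0.0
```

Call:
servo_tool([
  {"grip": 0,"x": -8.6,"y": -36.5,"z": 0,"roll": 0},
  {"grip": 0,"x": 0,"y": 0,"z": 0,"roll": 0},
  {"grip": 0,"x": 0,"y": 0,"z": 0,"roll": 0},
])

```text
clock: 11.93
tcp_pos: [0.5215, -0.2887, 0.204]
orientation: [-0.012, 0.123, 0.992, 0.032]
wrist_force: [0.7, -0.3, 0.1]
finger_gap: 0.0853
grip_force: 0.0
```

Run:
```python
from h import *
plan([.5248,-.2897,.08],166);plan([.5248,-.2897,.025],166)
w=shot('wrist','w_lev2.png');C=cam('wrist','w_lev2.png')
hsv=cv2.cvtColor(w,cv2.COLOR_RGB2HSV)
# along lever, cross-sections: low-saturation (aluminium) pixels; profile lever axis
u=np.array([np.cos(np.radians(-14)),np.sin(np.radians(-14))]);n=np.array([-u[1],u[0]]);g=np.array([.5248,-.2897])
ss=np.arange(-.19,.13,.01)
ts=np.arange(-.03,.03,.0005)
for s in ss:
    px=[proj(C,[*(g+u*s+n*t),.024]) for t in ts]
    v=[(t,hsv[int(round(p[1])),int(round(p[0]))]) for t,p in zip(ts,px) if 0<=p[0]<639.4 and 0<=p[1]<479.4]
    t=np.array([k for k,h in v if h[1]<70 or h[2]<45])
    if len(t): print((s*1000).round(),(t.min()*1000).round(1),(t.max()*1000).round(1),px[60].round())
```

```text
yaw 165.89 roll -0.11 toolz [-0.016  0.066 -0.998] grasp [ 0.5218 -0.2899  0.223 ] | shift mm after roll [ -7.4  -7.7 142.6] j6 -0.42 t 11.9333
yaw 165.89 roll -0.11 toolz [-0.016  0.066 -0.998] grasp [ 0.5218 -0.2899  0.223 ] | shift mm after roll [ -9.2 -11.  197.5] j6 -0.42 t 11.9333
-170.0 -11.5 13.5 [302.   5.]
-160.0 -12.5 14.5 [302.  19.]
-150.0 -13.0 15.0 [302.  33.]
-140.0 -13.0 15.0 [302.  47.]
-130.0 -13.5 15.0 [303.  61.]
-120.0 -13.0 14.0 [303.  74.]
-110.0 -12.5 13.5 [303.  87.]
-100.0 -12.0 13.5 [303. 100.]
-90.0 -12.0 13.5 [303. 113.]
-80.0 -11.5 13.5 [303. 126.]
-70.0 -11.5 13.5 [304. 138.]
-60.0 -12.0 13.0 [304. 150.]
-50.0 -12.0 13.0 [304. 162.]
-40.0 -11.5 13.0 [304. 174.]
-30.0 -11.5 13.0 [304. 185.]
-20.0 -12.0 13.0 [304. 197.]
-10.0 -12.0 13.0 [305. 208.]
0.0 -12.5 13.0 [305. 219.]
10.0 -12.5 13.0 [305. 229.]
20.0 -12.0 13.0 [305. 240.]
30.0 -12.0 13.0 [305. 251.]
40.0 -12.5 13.0 [305. 261.]
50.0 -12.5 12.0 [305. 271.]
60.0 -13.0 12.0 [306. 281.]
70.0 -12.0 12.0 [306. 291.]
80.0 -12.5 12.0 [306. 301.]
90.0 -9.0 9.0 [306. 310.]
100.0 -9.0 9.0 [306. 320.]
110.0 -10.0 9.0 [306. 329.]
120.0 -9.5 9.0 [306. 338.]
```

Call:
servo_tool([
  {"grip": 0,"x": -5,"y": -5,"z": 38,"roll": 0.2},
  {"grip": 0,"x": -4,"y": -6,"z": 38,"roll": 0},
  {"grip": 0,"x": 0,"y": 0,"z": 38,"roll": 0},
  {"grip": 0,"x": 0,"y": 0,"z": 38,"roll": 0},
  {"grip": 0,"x": 0,"y": 0,"z": 20,"roll": 0},
])

```text
clock: 12.4
tcp_pos: [0.5237, -0.2847, 0.0291]
orientation: [-0.014, 0.122, 0.992, 0.033]
wrist_force: [-1.1, -0.3, 0.7]
finger_gap: 0.0858
grip_force: 0.0
```

Call:
servo_tool([
  {"grip": 0,"x": 0,"y": 0,"z": 15,"roll": 0},
  {"grip": 0,"x": 0,"y": 0,"z": 9,"roll": 0},
  {"grip": 0,"x": 0,"y": 0,"z": 0,"roll": 0},
  {"grip": 0,"x": 0,"y": 0,"z": 0,"roll": 0},
  {"grip": 0,"x": 0,"y": 0,"z": 0,"roll": 0},
])

```text
clock: 12.82
tcp_pos: [0.5269, -0.2874, 0.0112]
orientation: [-0.01, 0.123, 0.992, 0.031]
wrist_force: [0.2, -0.6, 0.5]
finger_gap: 0.0854
grip_force: 0.0
```

Run:
```python
from h import *
plan([.5248,-.2897,.025],165.7)
def mask(fn):
    w=cv2.imread('pics/'+fn);return cv2.cvtColor(w,cv2.COLOR_BGR2HSV)
def samp(C,h,P):
    p=proj(C,P);i,j=int(round(p[1])),int(round(p[0]));return h[i,j] if 0<=i<480 and 0<=j<640 else None
# lever axial features
C=cam('wrist','w_lev2.png');h=mask('w_lev2.png')
u=np.array([np.cos(np.radians(-14.3)),np.sin(np.radians(-14.3))]);n=np.array([-u[1],u[0]]);g=np.array([.5248,-.2897])+n*.0003
for s in np.arange(.078,.135,.002):
    t=[k for k in np.arange(-.02,.02,.0005) if (v:=samp(C,h,[*(g+u*s+n*k),.024])) is not None and v[1]<70]
    print('lev',(s*1000).round(),np.round([min(t)*1e3,max(t)*1e3],1) if t else None)
print('handle',[int(samp(C,h,[*(g+u*s),.024])[2]) for s in np.arange(-.12,-.1,.002)])
# bar & lugs in w_chk
C=cam('wrist','w_chk.png');h=mask('w_chk.png')
u=np.array([np.cos(np.radians(4.5)),np.sin(np.radians(4.5))]);n=np.array([-u[1],u[0]]);S=np.array([.5245,.02])
for s in(-.06,-.03,0,.03,.06):
    t=[k for k in np.arange(-.015,.015,.0005) if (v:=samp(C,h,[*(S+u*s+n*k),.098]))[1]>60]
    print('strip',s,np.round([min(t)*1e3,max(t)*1e3],1) if t else None)
print('strip ends',[ (round(s*1e3),int(samp(C,h,[*(S+u*s),.098])[1])) for s in list(np.arange(-.1,-.07,.002))+list(np.arange(.07,.1,.002))])
for s in(.125,.13,.135,.14,.145): print('lug',s,' '.join('%d'%samp(C,h,[*(S+u*s+n*k),.137])[2] for k in np.arange(-.024,.0245,.001)))
```

```text
yaw 165.95 roll 0.25 toolz [-0.012  0.063 -0.998] grasp [ 0.5271 -0.2886  0.0301] | shift mm after roll [ 1.8 -2.   5.1] j6 -0.41 t 12.8167
lev 78.0 [-12.  12.]
lev 80.0 [-12.5  12. ]
lev 82.0 [-12.5  12. ]
lev 84.0 [-11.5  12. ]
lev 86.0 [-8.5  9. ]
lev 88.0 [-8.5  9. ]
lev 90.0 [-8.5  9. ]
lev 92.0 [-8.5  9. ]
lev 94.0 [-8.5  9. ]
lev 96.0 [-8.5  9. ]
lev 98.0 [-8.5  9. ]
lev 100.0 [-8.5  9. ]
lev 102.0 [-9.  9.]
lev 104.0 [-10.   9.]
lev 106.0 [-10.   9.]
lev 108.0 [-10.   9.]
lev 110.0 [-10.   9.]
lev 112.0 [-10.   9.]
lev 114.0 [-10.   9.]
lev 116.0 [-10.   9.]
lev 118.0 [-10.   9.]
lev 120.0 [-9.  9.]
lev 122.0 [-9.  9.]
lev 124.0 [-8.  9.]
lev 126.0 None
lev 128.0 None
lev 130.0 None
lev 132.0 None
lev 134.0 None
handle [54, 51, 56, 56, 49, 51, 75, 188, 192, 191]
strip -0.06 [-3.  6.]
strip -0.03 [-3.  6.]
strip 0 [-3.   6.5]
strip 0.03 [-2.5  5.5]
strip 0.06 [-2.5  6.5]
strip ends [(-100, 8), (-98, 11), (-96, 5), (-94, 32), (-92, 125), (-90, 34), (-88, 15), (-86, 12), (-84, 14), (-82, 17), (-80, 12), (-78, 15), (-76, 28), (-74, 95), (-72, 99), (70, 120), (72, 116), (74, 81), 
[... 405 characters left out ...]
24 125 122 123 120 122 123 124 124 121 122 124 124 121 117 107 97 127 164 187 182 162 134 125 123 120 124 120 123 122
lug 0.135 121 120 123 122 125 123 117 108 113 138 204 210 192 161 116 116 124 121 121 119 122 123 125 119 124 122 122 123 123 122 122 125 121 122 113 103 115 160 194 206 176 146 128 124 122 122 124 123 125
lug 0.14 79 87 113 114 118 121 122 132 145 164 203 206 199 151 131 126 124 123 122 125 120 120 121 123 123 119 121 122 121 121 120 121 121 123 116 107 99 148 175 197 179 146 127 122 120 120 121 122 119
lug 0.145 43 44 45 44 51 47 46 46 52 52 65 76 83 76 81 81 87 100 106 107 112 113 117 117 123 120 121 117 117 117 109 108 106 100 91 85 71 74 78 74 112 70 62 57 54 49 47 48 45
```

Call:
servo_tool([
  {"grip": 0,"x": 0,"y": -1.5,"z": 3,"roll": 0.2},
  {"grip": 0,"x": 0,"y": 0,"z": 2,"roll": 0},
  {"grip": 0.3,"x": 0,"y": 0,"z": 0,"roll": 0},
  {"grip": 1,"x": 0,"y": 0,"z": 0,"roll": 0},
  {"grip": 1,"x": 0,"y": 0,"z": 0,"roll": 0},
], grip_force=80)

```text
clock: 13.23
tcp_pos: [0.5255, -0.2886, 0.0049]
orientation: [-0.011, 0.125, 0.992, 0.031]
wrist_force: [-0.6, -0.7, -0.9]
finger_gap: 0.0519
grip_force: 0.0
```

Call:
servo_tool([
  {"grip": 1,"x": 0,"y": 0,"z": 0,"roll": 0},
  {"grip": 1,"x": 0,"y": 0,"z": 0,"roll": 0},
  {"grip": 1,"x": 0,"y": 0,"z": 0,"roll": 0},
  {"grip": 1,"x": 0,"y": 0,"z": 0,"roll": 0},
  {"grip": 1,"x": 0,"y": 0,"z": 0,"roll": 0},
])

```text
clock: 13.65
tcp_pos: [0.5257, -0.2887, 0.0053]
orientation: [-0.01, 0.125, 0.992, 0.031]
wrist_force: [-1.1, -0.4, 6.1]
finger_gap: 0.0224
grip_force: 79.1
```

Call:
servo_tool([
  {"grip": 1,"x": 0,"y": 0,"z": 0,"roll": 0},
  {"grip": 1,"x": 0,"y": 0,"z": 0,"roll": 0},
  {"grip": 1,"x": 0,"y": 0,"z": 0,"roll": 0},
])

```text
clock: 13.9
tcp_pos: [0.5257, -0.2887, 0.0053]
orientation: [-0.01, 0.125, 0.992, 0.031]
wrist_force: [-1.2, -0.0, 4.8]
finger_gap: 0.0225
grip_force: 79.1
```

Run:
```python
from h import *
plan([.5248,-.2897,.2],165.7)
```

```text
yaw 165.7 roll -0.0 toolz [-0.013  0.064 -0.998] grasp [ 0.526  -0.2899  0.0243] | shift mm after roll [   6.2   10.2 -175.3] j6 -0.41 t 13.9
```

```bash
cat >> h.py <<'E'
def pose():
    s=env.get_state();q=s['orientation'];return s,R.from_quat([*q[1:],q[0]]).as_matrix(),s['tcp_pos']
def eyeplan(E,yaw):
    d=np.load('lev.npz');s,M,p=pose();M0=M
    y0=np.degrees(np.arctan2(-M[1,0],-M[0,0]));roll=-(yaw-y0)
    M2=M@R.from_euler('z',roll,degrees=True).as_matrix()
    print('lever yaw',y0.round(2),'roll',round(roll,2),'eye now',(p+M@d['e']).round(4),'lever dir z',(M2@d['u'])[2].round(4),'shift after roll',(1e3*M2.T@(np.array(E)-p-M2@d['e'])).round(1),'f',s['wrist_force'].round(1),'t',s['clock'],'j6',s['joint_pos'][5].round(2))
E
python3 - <<'E'
from h import *
s,M,p=pose();th=np.radians(-14.3);u=np.array([np.cos(th),np.sin(th),0])
ut=M.T@u; et=M.T@(np.array([.5264,-.2899,.0123])-p); print(et.round(4)); et[1]=0
np.savez('lev.npz',u=ut,e=et+.115*ut)
print(ut.round(4),et.round(4)); eyeplan([.6641,.0313,.185],4.5)
E
```

```text
[-0.0008 -0.0006 -0.007 ]
[-0.9996  0.0017 -0.0284] [-0.0008  0.     -0.007 ]
lever yaw -14.3 roll -18.8 eye now [ 0.638  -0.3177  0.0123] lever dir z 0.0203 shift after roll [ -45.7  319.1 -150.4] f [-1.2 -0.   4.8] t 13.9 j6 -0.41
```

Call:
servo_tool([
  {"grip": 1,"x": 0,"y": 0,"z": -15,"roll": 0},
  {"grip": 1,"x": 0,"y": 0,"z": -35,"roll": 0},
  {"grip": 1,"x": 0,"y": 0,"z": -40,"roll": 0},
  {"grip": 1,"x": 0,"y": 0,"z": -40,"roll": 0},
  {"grip": 1,"x": 0,"y": 0,"z": -40,"roll": 0},
])

```text
clock: 14.32
tcp_pos: [0.527, -0.2988, 0.1749]
orientation: [-0.012, 0.125, 0.992, 0.032]
wrist_force: [1.0, 0.2, -3.5]
finger_gap: 0.0224
grip_force: 78.6
```

Call:
servo_tool([
  {"grip": 1,"x": 0,"y": 0,"z": 0,"roll": -5},
  {"grip": 1,"x": 0,"y": 0,"z": 0,"roll": -5},
  {"grip": 1,"x": 0,"y": 0,"z": 0,"roll": -5},
  {"grip": 1,"x": 0,"y": 0,"z": 0,"roll": -3.8},
  {"grip": 1,"x": 0,"y": 0,"z": 0,"roll": 0},
])

```text
clock: 14.73
tcp_pos: [0.5273, -0.299, 0.1733]
orientation: [-0.006, -0.04, 0.999, 0.033]
wrist_force: [-0.3, 0.1, -2.5]
finger_gap: 0.0226
grip_force: 78.6
```

Run:
```python
from h import *
eyeplan([.6641,.0313,.195],4.5); print(env.get_state()['finger_gap'],env.get_state()['grip_force'])
```

```text
lever yaw 4.56 roll 0.06 eye now [ 0.6428 -0.2903  0.1825] lever dir z 0.0185 shift after roll [-46.3 319.2   8.3] f [-0.3  0.1 -2.5] t 14.7333 j6 -0.75
0.022559315046947245 78.61224154941738
```

Call:
servo_tool([
  {"grip": 1,"x": -4,"y": 20,"z": 0,"roll": 0},
  {"grip": 1,"x": -5,"y": 35,"z": 1,"roll": 0},
  {"grip": 1,"x": -5,"y": 35,"z": 1,"roll": 0},
  {"grip": 1,"x": -5,"y": 35,"z": 1,"roll": 0},
  {"grip": 1,"x": -5,"y": 35,"z": 1,"roll": 0},
])

```text
clock: 15.15
tcp_pos: [0.5387, -0.1365, 0.1798]
orientation: [-0.006, -0.037, 0.999, 0.033]
wrist_force: [0.7, 0.3, -2.6]
finger_gap: 0.0225
grip_force: 78.6
```

Call:
servo_tool([
  {"grip": 1,"x": -5,"y": 35,"z": 1,"roll": 0},
  {"grip": 1,"x": -5,"y": 35,"z": 1,"roll": 0},
  {"grip": 1,"x": -5,"y": 35,"z": 1,"roll": 0},
  {"grip": 1,"x": -4,"y": 34,"z": 1,"roll": 0},
  {"grip": 1,"x": -3,"y": 20,"z": 0,"roll": 0},
])

```text
clock: 15.57
tcp_pos: [0.5479, 0.0255, 0.1862]
orientation: [-0.006, -0.039, 0.999, 0.033]
wrist_force: [0.2, -1.1, -3.2]
finger_gap: 0.0224
grip_force: 78.8
```

Call:
servo_tool([
  {"grip": 1,"x": 0,"y": 0,"z": 0,"roll": 0},
  {"grip": 1,"x": 0,"y": 0,"z": 0,"roll": 0},
  {"grip": 1,"x": 0,"y": 0,"z": 0,"roll": 0},
])

```text
clock: 15.82
tcp_pos: [0.5487, 0.0218, 0.1862]
orientation: [-0.006, -0.038, 0.999, 0.032]
wrist_force: [0.3, -0.2, -2.5]
finger_gap: 0.0221
grip_force: 78.9
```

Run:
```python
from h import *
eyeplan([.6641,.0313,.165],4.5);eyeplan([.6641,.0313,.122],4.5)
w=shot('wrist','w_h.png');C=cam('wrist','w_h.png');a=shot('scene','s_h.png');S=cam('scene');d=shot('side','d_h.png');D=cam('side')
s,M,p=pose();e=np.load('lev.npz')['e'];eye=p+M@e
print('eye px scene',proj(S,eye).round(1),'side',proj(D,eye).round(1),'hinge scene',proj(S,[.6641,.0313,.122]).round(1),'side',proj(D,[.6641,.0313,.122]).round(1))
h=cv2.cvtColor(a,cv2.COLOR_RGB2HSV)
# lugs in scene via vertical outlines: print V map around
x,y=proj(S,[.6641,.0313,.122]).astype(int)
g=cv2.cvtColor(a,cv2.COLOR_RGB2GRAY)
print(x,y);print('\n'.join(' '.join('%3d'%v for v in g[j,x-18:x+19]) for j in range(y-28,y+22)))
```

```text
lever yaw 4.42 roll -0.08 eye now [0.6642 0.0303 0.1954] lever dir z 0.0188 shift after roll [-0.3 -1.1 30.4] f [ 0.3 -0.2 -2.5] t 15.8167 j6 -0.22
lever yaw 4.42 roll -0.08 eye now [0.6642 0.0303 0.1954] lever dir z 0.0188 shift after roll [-0.7 -3.9 73.3] f [ 0.3 -0.2 -2.5] t 15.8167 j6 -0.22
eye px scene [283.1 238.3] side [277.1 191.5] hinge scene [286.4 258.7] side [278.  222.1]
286 258
103 105 105 104 105 103 105 104 105 104 105 104 104 101 101  99  95 199 233 231 228 228 228 227 227 228 228 229 232 237 162 106 118 132 131 123 129
104 104 103 105 103 104 104 105 104 104 103 102 100  99 139 134 163 231 232 229 228 227 227 228 227 228 230 233 219 130 100 103 121 134 124 121 128
104 104 104 105 104 104 105 103 104 103 102  98 149 224 225 216 187 131 224 231 229 228 228 228 228 230 234 190 122 109 112 111 121 134 128 121 127
105 105 105 105 104 104 104 104 104 102  98 159 228 227 221 217 210 186 160 198 229 230 228 228 230 234 191 122 110 112 113 113 121 134 129 130 101
104 104 105 104 104 104 105 104 102  98 156 226 230 226 222 219 214 209 186 131 195 229 231 232 236 193 122 110 1
[... 5994 characters left out ...]
 145 147 149 150 151 149 149 151 131 109 106 109 110 110 108 108 109 107 106 168 232 230 229 227 228 239 243
 93  94  94  92  96 138 178 189 199 128 123 146 150 151 149 148 148 153 132 107 105 108 110 111 109 108 105 104 206 234 230 229 228 230 228 227 241
 93  94  95  92  93  94 137 176 189 199 166 201 159 148 148 147 147 253 222 123 104 108 109 108 106 104 135 237 237 230 231 229 229 229 228 231 232
 97  94  94  93  93  93  95 134 173 188 195 206 163 148 147 146 249 250 239 135 103 108 109 107 103 135 236 237 234 216 229 232 229 229 232 234 191
 73  91  94  93  93  94  94  94 132 173 186 194 207 165 145 250 248 246 250 148 102 106 107 103 169 236 236 191 125 113 172 229 230 233 234 193 243
```

Run:
```python
from h import *
S=cam('scene');D=cam('side')
u=np.array([np.cos(np.radians(4.5)),np.sin(np.radians(4.5)),0]);n=np.array([-u[1],u[0],0]);H=np.array([.6641,.0313,.122])
s,M,p=pose();eye=p+M@np.load('lev.npz')['e']
for C,nm in((S,'scene'),(D,'side')):
    print(nm,'lug+y outer',proj(C,H+.016*n).round(1),'lug-y inner face',proj(C,H-.012*n).round(1),'eye +y face',proj(C,eye+.009*n).round(1),
     'px/mm: u',(proj(C,H+.01*u)-proj(C,H)).round(1)/10,'n',(proj(C,H+.01*n)-proj(C,H)).round(1)/10,'z',(proj(C,H+[0,0,.01])-proj(C,H)).round(1)/10)
g=cv2.cvtColor(cv2.imread('pics/d_h.png'),cv2.COLOR_BGR2GRAY)
x,y=274,185
print('\n'.join(str(j)+': '+' '.join('%3d'%v for v in g[j,264:294]) for j in range(180,232)))
```

```text
scene lug+y outer [292.3 264. ] lug-y inner face [282.1 254.7] eye +y face [286.6 241.5] px/mm: u [-0.39  0.34] n [0.36 0.34] z [-0.03 -0.25]
side lug+y outer [275.6 225.7] lug-y inner face [279.8 219.4] eye +y face [275.7 193.4] px/mm: u [-0.44 -0.06] n [-0.15  0.23] z [-0.02 -0.4 ]
180:  89  89  88  88  87  88  89  88  89  88  88  88  88  87  88  88  88  88  89  90  91  74  50  59  73  76  76  78  80  76
181:  88  87  88  88  89  88  88  88  89  89  88  88  88  88  88  87  87  87  89  88  89  90  74  50  52  64  75  76  76  87
182:  88  88  89  88  88  88  88  88  88  88  88  88  88  87  88  87  87  88  89  88  87  89  89  91  74  48  53  67  75  76
183:  89  88  87  89  87  88  88  88  88  88  87  87  86  86  86  87  87  88  87  89  87  87  89  88  89  90  74  49  55  69
184:  88  89  87  88  89  88  88  88  88  88  86  84  81  79  78  80  82  85  87  88  88  88  88  88  88  88  90  73  71  73
185:  88  89  88  88  89  88  88  88  87  86  83 106 167 204 208 193 149  96  83  85  86  86  88  87  87  87  88  88  88  88
186:  89  88  88  89  88  88  88  88  86  83 122 173 196 205 206 
[... 4984 characters left out ...]
107 119 121 120 119 123 123 119 117 121 120 116 101  86  88  88  87  87  88
227:  87  87  88  87  86 101 112 116 125 129 128 115 107 110 121 126 121 120 118 119 121 121 116 102  87  87  88  88  87  87
228:  87  87  87  87  86  94 124 133 120 123 127 140 138 127 130 124 122 118 112 117 122 120 117 102  86  87  88  88  88  87
229:  88  87  87  88  86  95 113 121 120 120 123 125 124 120 119 119 120 118 108 107 118 121 117 102  87  87  88  87  88  87
230:  87  88  88  86  86  95 113 121 122 122 121 121 121 120 120 121 121 125 116 110 118 121 116 102  88  86  88  88  88  87
231:  89  88  87  88  86  95 114 122 122 125 124 120 119 117 120 121 122 124 119 115 118 121 121 107  88  87  87  88  87  88
```

Call:
servo_tool([
  {"grip": 1,"x": -0.6,"y": -3.5,"z": 0,"roll": 0},
  {"grip": 1,"x": 0,"y": 0,"z": 15,"roll": 0},
  {"grip": 1,"x": 0,"y": 0,"z": 15,"roll": 0},
  {"grip": 1,"x": 0,"y": 0,"z": 8,"roll": 0},
  {"grip": 1,"x": 0,"y": 0,"z": 4,"roll": 0},
])

```text
clock: 16.38
tcp_pos: [0.5483, 0.0207, 0.1431]
orientation: [-0.007, -0.038, 0.999, 0.033]
wrist_force: [-1.0, 0.5, -3.0]
finger_gap: 0.0223
grip_force: 78.8
```

Call:
servo_tool([
  {"grip": 1,"x": 0,"y": 0,"z": 4,"roll": 0},
  {"grip": 1,"x": 0,"y": 0,"z": 4,"roll": 0},
  {"grip": 1,"x": 0,"y": 0,"z": 2,"roll": 0},
  {"grip": 1,"x": 0,"y": 0,"z": 0,"roll": 0},
  {"grip": 1,"x": 0,"y": 0,"z": 0,"roll": 0},
])

```text
clock: 16.8
tcp_pos: [0.5493, 0.022, 0.135]
orientation: [-0.005, -0.039, 0.999, 0.032]
wrist_force: [0.6, -1.2, -3.1]
finger_gap: 0.0221
grip_force: 78.8
```

Run:
```python
from h import *
eyeplan([.6641,.0313,.121],4.5)
```

```text
lever yaw 4.47 roll -0.03 eye now [0.6648 0.0306 0.1443] lever dir z 0.0203 shift after roll [ 0.4 -0.8 23.3] f [ 0.6 -1.2 -3.1] t 16.8 j6 -0.22
```

Call:
servo_tool([
  {"grip": 1,"x": 0,"y": 0,"z": 4,"roll": 0},
  {"grip": 1,"x": 0,"y": 0,"z": 4,"roll": 0},
  {"grip": 1,"x": 0,"y": 0,"z": 4,"roll": 0},
  {"grip": 1,"x": 0,"y": 0,"z": 0,"roll": 0},
  {"grip": 1,"x": 0,"y": 0,"z": 0,"roll": 0},
])

```text
clock: 17.22
tcp_pos: [0.5485, 0.0229, 0.1222]
orientation: [-0.006, -0.039, 0.999, 0.032]
wrist_force: [-0.0, 0.0, -2.1]
finger_gap: 0.0226
grip_force: 78.8
```

Call:
servo_tool([
  {"grip": 1,"x": 0,"y": -0.5,"z": 4,"roll": 0},
  {"grip": 1,"x": 0,"y": 0,"z": 4,"roll": 0},
  {"grip": 1,"x": 0,"y": 0,"z": 3,"roll": 0},
  {"grip": 1,"x": 0,"y": 0,"z": 0,"roll": 0},
  {"grip": 1,"x": 0,"y": 0,"z": 0,"roll": 0},
])

```text
clock: 17.63
tcp_pos: [0.5485, 0.0231, 0.1113]
orientation: [-0.006, -0.039, 0.999, 0.033]
wrist_force: [0.0, -0.7, -2.3]
finger_gap: 0.0224
grip_force: 78.8
```

Run:
```python
from h import *
d=shot('side','d_i.png');shot('scene','s_i.png')
eyeplan([.6641,.0313,.121],4.5)
g=cv2.cvtColor(d,cv2.COLOR_RGB2GRAY)
print('\n'.join(str(j)+': '+' '.join('%3d'%v for v in g[j,264:294]) for j in range(208,236)))
```

```text
lever yaw 4.47 roll -0.03 eye now [0.6643 0.0316 0.121 ] lever dir z 0.0198 shift after roll [ 0.2 -0.3 -0. ] f [-0.2  0.6 -2.5] t 17.7333 j6 -0.22
208: 101  94  86  76  62  52  50  72  90  88  87  87  88  87  87  87  88  87  88  87  87  87  88  87  87  87  88  87  87  87
209:  97  90  81  69  56  50  73  91  89  87  88  88  88  88  88  88  87  87  87  87  87  87  87  87  88  87  87  87  87  88
210:  94  86  73  59  53  51  72  89  87  88  88  88  87  87  87  87  88  87  87  87  87  87  87  87  87  87  87  87  87  87
211:  89  80  67  56  51  73  91  88  88  88  88  88  87  86  86  86  86  86  86  87  87  87  88  87  87  88  87  88  87  87
212:  84  72  59  52  52  71  89  87  88  88  88  87  85  83  81  80  79  80  82  84  86  87  88  87  87  87  87  87  87  86
213:  79  64  52  51  74  89  88  88  87  87  87  85  98 126 175 207 192 177 151  94  81  85  87  87  87  87  87  87  87  87
214:  73  59  51  52  71  89  89  88  87  87  85 103 142 149 130 127 129 140 197 206 139  96  85  87  87  88  88  87  87  87
215:  69  53  52  74  90  88  88  88  87  86  97 123 131 125 121 120 120 123 
[... 1847 characters left out ...]
121 122 120 121 121 122 124 115 112 121 125 121 103  86  84  85 119 144 139
231:  88  88  88  87  87  95 113 121 122 125 125 121 119 117 119 121 123 124 119 116 121 125 125 109  87  86  87 124 150 146
232:  87  88  88  88  87  95 113 122 122 125 124 120 120 119 119 121 123 124 119 116 122 126 125 109  87  87  86  86  94 112
233:  88  88  88  87  86  90 109 122 122 125 125 122 122 121 120 121 123 124 118 117 121 125 125 110  87  88  88  87  86  85
234:  88  88  88  88  87  90 109 122 123 124 124 121 122 121 120 121 123 125 120 116 122 126 125 109  87  87  87  88  87  87
235:  87  88  86  87  88  90 109 123 123 124 124 121 122 123 122 121 123 125 119 116 122 126 126 109  86  85  86  86  87  86
```

Call:
servo_tool([
  {"grip": 1,"x": 0,"y": 0,"z": 1.5,"roll": 0},
  {"grip": 1,"x": 0,"y": 1,"z": 0,"roll": 0},
  {"grip": 1,"x": 0,"y": 0.5,"z": 0,"roll": 0},
  {"grip": 1,"x": 0,"y": 0,"z": 0,"roll": 0},
  {"grip": 1,"x": 0,"y": 0,"z": 0,"roll": 0},
])

```text
clock: 18.15
tcp_pos: [0.5487, 0.0247, 0.1103]
orientation: [-0.006, -0.039, 0.999, 0.032]
wrist_force: [-0.6, 0.5, -2.4]
finger_gap: 0.0222
grip_force: 78.8
```

Call:
servo_tool([
  {"grip": 1,"x": 0,"y": 0.7,"z": 0,"roll": 0},
  {"grip": 1,"x": 0,"y": 0,"z": 0,"roll": 0},
  {"grip": 1,"x": 0,"y": 0,"z": 0,"roll": 0},
])

```text
clock: 18.4
tcp_pos: [0.5486, 0.0253, 0.1103]
orientation: [-0.006, -0.039, 0.999, 0.032]
wrist_force: [0.6, -0.0, -2.1]
finger_gap: 0.0223
grip_force: 78.8
```

Run:
```python
from h import *
eyeplan([.6641,.0313,.1195],4.5);print(env.get_state()['ft_torque'])
```

```text
lever yaw 4.47 roll -0.03 eye now [0.6641 0.0339 0.1196] lever dir z 0.0198 shift after roll [ 0.2 -2.6 -0.1] f [ 0.6 -0.  -2.1] t 18.4 j6 -0.21
[-0.13388411 -0.06769496  0.00865254]
```

Call:
servo_tool([
  {"grip": 1,"x": 0,"y": 0.7,"z": 0,"roll": 0},
  {"grip": 1,"x": 0,"y": 0,"z": 0,"roll": 0},
  {"grip": 1,"x": 0,"y": 0,"z": 0,"roll": 0},
])

```text
clock: 18.65
tcp_pos: [0.5486, 0.026, 0.1104]
orientation: [-0.006, -0.039, 0.999, 0.032]
wrist_force: [0.4, -0.7, -2.6]
finger_gap: 0.0223
grip_force: 78.8
```

Run:
```python
from h import *
eyeplan([.6641,.0313,.1195],4.5);print(env.get_state()['ft_torque'])
```

```text
lever yaw 4.47 roll -0.03 eye now [0.6641 0.0345 0.1197] lever dir z 0.0199 shift after roll [ 0.2 -3.3 -0.1] f [ 0.4 -0.7 -2.6] t 18.65 j6 -0.21
[-0.13064445 -0.02714117 -0.04477706]
```

Call:
servo_tool([
  {"grip": 1,"x": 0,"y": 0.7,"z": 0,"roll": 0},
  {"grip": 1,"x": 0,"y": 0,"z": 0,"roll": 0},
  {"grip": 1,"x": 0,"y": 0,"z": 0,"roll": 0},
])

```text
clock: 18.9
tcp_pos: [0.5485, 0.0264, 0.1104]
orientation: [-0.006, -0.039, 0.999, 0.032]
wrist_force: [0.8, -1.7, -3.0]
finger_gap: 0.0222
grip_force: 78.9
```

Run:
```python
from h import *
eyeplan([.6641,.0313,.1195],4.5);print(env.get_state()['ft_torque'])
```

```text
lever yaw 4.44 roll -0.06 eye now [0.664  0.0349 0.1196] lever dir z 0.0197 shift after roll [ 0.2 -3.7 -0.1] f [ 0.8 -1.7 -3. ] t 18.9 j6 -0.21
[-0.47324285 -0.01644723 -0.1473596 ]
```

Call:
servo_tool([
  {"grip": 1,"x": 0,"y": -2.5,"z": 0,"roll": 0},
  {"grip": 1,"x": 0,"y": -2,"z": 0,"roll": 0},
  {"grip": 1,"x": 0,"y": -0.5,"z": 0,"roll": 0},
  {"grip": 1,"x": 0,"y": 0,"z": 0,"roll": 0},
  {"grip": 1,"x": 0,"y": 0,"z": 0,"roll": 0},
])

```text
clock: 19.32
tcp_pos: [0.5489, 0.0217, 0.1101]
orientation: [-0.006, -0.039, 0.999, 0.033]
wrist_force: [1.0, -0.3, -2.4]
finger_gap: 0.0225
grip_force: 78.8
```

Run:
```python
from h import *
eyeplan([.6641,.0313,.1195],4.5);print(env.get_state()['ft_torque'])
```

```text
lever yaw 4.47 roll -0.03 eye now [0.6643 0.0303 0.1193] lever dir z 0.0198 shift after roll [ 0.2  1.  -0.1] f [ 1.  -0.3 -2.4] t 19.3167 j6 -0.22
[-0.09763303 -0.05655265 -0.01485764]
```

Call:
servo_tool([
  {"grip": 1,"x": 0,"y": -0.7,"z": 0,"roll": 0},
  {"grip": 1,"x": 0,"y": 0,"z": 0,"roll": 0},
  {"grip": 1,"x": 0,"y": 0,"z": 0,"roll": 0},
])

```text
clock: 19.57
tcp_pos: [0.5489, 0.0211, 0.11]
orientation: [-0.006, -0.039, 0.999, 0.032]
wrist_force: [0.9, 0.8, -2.6]
finger_gap: 0.0219
grip_force: 78.8
```

Run:
```python
from h import *
eyeplan([.6641,.0313,.1195],4.5);print(env.get_state()['ft_torque'])
```

```text
lever yaw 4.47 roll -0.03 eye now [0.6644 0.0296 0.1193] lever dir z 0.0197 shift after roll [ 0.1  1.7 -0.1] f [ 0.9  0.8 -2.6] t 19.5667 j6 -0.22
[-0.10437028 -0.04697952 -0.00324025]
```

Call:
servo_tool([
  {"grip": 1,"x": 0,"y": -0.7,"z": 0,"roll": 0},
  {"grip": 1,"x": 0,"y": 0,"z": 0,"roll": 0},
  {"grip": 1,"x": 0,"y": 0,"z": 0,"roll": 0},
])

```text
clock: 19.82
tcp_pos: [0.5489, 0.0204, 0.1099]
orientation: [-0.006, -0.039, 0.999, 0.032]
wrist_force: [0.8, -0.1, -3.2]
finger_gap: 0.0221
grip_force: 78.8
```

Run:
```python
from h import *
eyeplan([.6641,.0313,.1195],4.5);print(env.get_state()['ft_torque'])
```

```text
lever yaw 4.47 roll -0.03 eye now [0.6644 0.0289 0.1192] lever dir z 0.0197 shift after roll [ 0.1  2.4 -0.1] f [ 0.8 -0.1 -3.2] t 19.8167 j6 -0.22
[-0.04145381 -0.00933262  0.01996473]
```

Call:
servo_tool([
  {"grip": 1,"x": 0,"y": -0.5,"z": 0,"roll": 0},
  {"grip": 1,"x": 0,"y": 0,"z": 0,"roll": 0},
  {"grip": 1,"x": 0,"y": 0,"z": 0,"roll": 0},
])

```text
clock: 20.07
tcp_pos: [0.549, 0.0201, 0.11]
orientation: [-0.006, -0.039, 0.999, 0.033]
wrist_force: [-0.1, 1.0, -3.1]
finger_gap: 0.0229
grip_force: 78.9
```

Run:
```python
from h import *
eyeplan([.6641,.0313,.1195],4.5);print(env.get_state()['ft_torque'])
```

```text
lever yaw 4.49 roll -0.01 eye now [0.6645 0.0286 0.1192] lever dir z 0.0198 shift after roll [ 0.1  2.7 -0.1] f [-0.1  1.  -3.1] t 20.0667 j6 -0.22
[ 0.11934159 -0.03568553  0.136237  ]
```

Call:
servo_tool([
  {"grip": 1,"x": 0,"y": 2,"z": 0,"roll": 0},
  {"grip": 1,"x": 0,"y": 1.2,"z": -0.5,"roll": 0},
  {"grip": 1,"x": 0,"y": 0,"z": 0,"roll": 0},
  {"grip": 1,"x": 0,"y": 0,"z": 0,"roll": 0},
  {"grip": 1,"x": 0,"y": 0,"z": 0,"roll": 0},
])

```text
clock: 20.48
tcp_pos: [0.5489, 0.0229, 0.1107]
orientation: [-0.006, -0.039, 0.999, 0.032]
wrist_force: [0.1, -0.4, -2.7]
finger_gap: 0.0222
grip_force: 78.9
```

Run:
```python
from h import *
eyeplan([.6641,.0317,.12],4.5);print(env.get_state()['ft_torque'],env.get_state()['grip_force'])
d=shot('side','d_f.png');g=cv2.cvtColor(d,cv2.COLOR_RGB2GRAY)
print('\n'.join(str(j)+': '+' '.join('%3d'%v for v in g[j,268:290]) for j in range(211,231)))
# bar strip still there? compare with earlier check picture
a=cv2.imread('pics/d_chk.png').astype(int);b=d[:,:,::-1].astype(int)
```

```text
lever yaw 4.47 roll -0.03 eye now [0.6643 0.0315 0.12  ] lever dir z 0.0199 shift after roll [ 0.2  0.2 -0. ] f [ 0.1 -0.4 -2.7] t 20.4833 j6 -0.22
[-0.09361067 -0.04493188 -0.03356527] 78.86930943466723
211:  51  73  90  88  87  87  87  87  88  87  86  86  86  86  87  88  87  87  87  87  87  88
212:  51  72  89  88  88  87  87  86  85  83  81  79  80  81  82  83  86  86  87  88  87  87
213:  73  89  88  88  87  88  87  85  98 127 175 207 192 178 151  94  82  85  87  87  87  88
214:  71  89  88  88  88  86  85 104 142 149 130 127 130 141 196 206 138  96  85  87  87  87
215:  90  88  87  87  87  86  97 122 131 125 123 121 122 124 126 144 161 131  83  86  87  87
216:  89  88  88  87  87  85 103 122 127 139 153 144 123 114 119 119 140 149 113  85  86  88
217:  88  87  88  88  87  84 106 129 160 192 204 204 203 197 159 118 122 138 123  78  85  86
218:  88  88  87  87  85  86 107 160 191 197 204 204 197 195 182 145 111 118 117  96  80  83
219:  87  86  86  85  83 113 178 209 200 197 204 199 193 185 176 175 192 208 193 176 150 109
220:  88  86  85 105 155 163 135 132 147 173 198 189 173 17
[... 263 characters left out ...]
0 120 123 126 156 155 117 117 118 115 129 142 165
224:  86  94 113 126 126 116 101  98 104 107 114 121 125 132 123 109 118 118 117 122 126 125
225:  86  93 113 125 125 119 121 119 107 107 107 114 120 123 127 126 124 120 123 126 125 125
226:  86  84 105 123 123 120 115 122 118 102  99 111 123 123 119 119 123 121 121 125 126 126
227:  85 101 112 115 124 128 127 119 133 147 138 125 121 119 119 122 124 120 120 124 123 124
228:  87  95 124 133 120 123 126 140 138 126 130 123 123 118 114 123 130 130 129 129 128 126
229:  87  94 113 121 120 120 122 125 123 119 119 119 120 117 107 108 121 125 121 117 119 125
230:  87  95 113 121 122 122 121 121 121 121 121 121 123 125 116 110 121 124 120 104  85  83
```

```bash
python3 -c "
from workcell import env
print(env.hand_in())"
```

```text
the job is handed in; nothing more can be done
None
```

The job is handed in at about 20.5 s, with no verdict returned: the seal bar is home in both supports and released. The gripper still holds the lever about level, its eye between the lugs by feel to about 0.5 mm and lined up with the holes to roughly 2 mm by camera, with no contact force felt.

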